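# Lock a camera slider's levelling foot with its jam nut

### The arm

A 6-joint arm with a two-finger parallel gripper is mounted at the origin on the work surface. World frame = base frame: x ahead of the robot, y to its left, z up, the work surface at z = 0. Lengths are in mm, angles in degrees, forces in N, time in s.
With the tool pointing down it reaches from about 300 to 850 mm from the base axis. Payload 4.2 kg.
Tool frame: the origin (TCP) lies between the finger pads; the fingertips stand 22 mm ahead of it and the grasp point (between the pads) lies 3 mm ahead of it; z points along the fingers, y is the direction in which the jaws open and shut (so a half turn about z gives the same grasp; the last joint's range is limited). The gripper opens to 91 mm and grips with 3 to 60 N. Pads are 32 mm wide; open, the fingers measure 118 mm over their backs; the gripper's body (76 mm by 178 mm) begins 60 mm behind the grasp point.
Start: joints at [-67.38, 18.312, 89.639, -0, 72.044, -1.146], TCP at [231.733, -526.252, 235.976] pointing down, gripper open.
Joint ranges: [-177.97, 177.97], [-48.28, 115.42], [12.27, 149.76], [-77.06, 257.06], [2.81, 150.46], [-146.56, 146.56]. Speed limits (degrees/s): [147.25, 147.25, 180, 180, 180, 180].

### API

Orientations are given as [roll, pitch, yaw] about the fixed x, y, z axes, in that order (R = Rz(yaw) Ry(pitch) Rx(roll)).
In Python, from workcell import telemetry, cams, env gives the robot as it stands.
- The arm moves only by the shell command python3 -m inch 'ROWS' [FORCE]. ROWS is JSON, a list of rows, each an object of numbers: "x", "y", "z": the shift along the tool's x, y, z in cm; "yaw": the turn about the tool's z in units of 5 degrees (1.0 is 5 degrees); "gripper": the gripper's target within -1 to 1 (fully open at 1, half-way at 0, shut at -1). A call has 1 to 12 rows; each row shifts and turns the commanded pose from where the row before left it, along the tool's axes as they then stand; what a row does not reach is not made up. A row lasts 1/12 s, in which the tool goes at most 41.7 mm and 7.16 degrees, less where a joint would pass 70% of its speed; a pose out of reach is approached as far as the arm can. A call is refused whole if a number of a shift passes 4.17 or a number of a turn 1, either way. A call with a gripper value outside its range is refused whole. The fingers move at their own pace and stop on an object; FORCE is the grip in N (left out, the last holds). Time passes only in rows, so rows that do not move let the fingers close. It gives the time, the measured TCP pose, the force and the opening at its end, in the units of the state.
- telemetry.state(): the state, without advancing time (a new reading comes with each control period).
- cams.grab_frame(name): name is "side" or "top"; returns a dict with "pixels" (400x640x3 uint8, red, green, blue), "mtx" (3x3 intrinsics, pixels), "distortion" ([k1, k2, p1, p2, k3] as OpenCV has them; the pictures are not rectified), "rvec" (rotation vector, rad) and "tvec" (3), from world to camera coordinates, as OpenCV has them. Camera axes: x right, y down, z forward; pixel columns grow to the right and rows downward; lengths in mm; the calibration is good to about 2 mm. A picture is of the moment at which its call begins. There is no depth.
- env.job_done(): hands the job in, once; it reports no verdict.
The state is a dict: "time_s": time; "qpos": joint angles; "qvel": joint speeds; "effort": joint torques, N m; "ee_pos": TCP position; "ee_rot": TCP orientation; "force": force on the tool from outside, world axes, zero at the start; "torque": the same for the moment, N m; "gripper_width": finger opening in mm.
Only numpy, scipy, OpenCV 4.12 (cv2) and the standard library are available. Lean on these libraries where they do the work, as an engineer would, in place of code of your own. Each camera call takes 0.05 s, during which the arm holds its last target. There are 200 camera calls.

### The job

The camera slider is levelled: lock the levelling foot farther from the robot. Set the open spanner on the flats of its screw with the handle lying along the slider's end plate, so that the plate keeps the screw from turning, let go, and push the jam nut's lever clockwise (seen from above) until it is firmly tight: 15 to 18 N at the lever's end for a second, never over 25 N. Then take the spanner off and lay it flat on the table, leaving the screw's setting and the lenses as they were.

Things in the scene. Friction and masses are not known exactly. Their poses are not given: they have to be found in the camera images.
- slider: Twin-rail camera slider, 500 mm long, fixed. Origin on the table under the upright axis of the levelling screw to be locked; z up, x along the aluminium cross beam (56 mm wide, top at z = 50 mm), roughly away from the robot; y along the rails. The other, like foot, at x = -290 mm, is already locked. On the beam round the axis lies the hexagonal jam nut, 36 mm wide, z = 54 to 69 mm.
- end_plate: Black plate across the rails' end, part of the slider, with the slider's origin and axes: x = -226 to -130 mm, top at z = 118 mm, its bare face looking to -y at y = 15 mm. The spanner's handle must bear on this face. In front of it, y = -25 to 15 mm, the plate's aluminium foot is a flat ledge, top at z = 72.5 mm, on which the handle rests.
- stud (a point): Centre of the steel levelling screw's flats, on its axis, 80.5 mm above the table. The screw's head, from below: a collar 40 mm wide, top at z = 73 mm, on which the spanner's jaw rests; two upright flats 24 mm apart, 26 mm long, z = 73 to 88 mm; a chamfered nose 23 narrowing to 15 mm wide, top at z = 94 mm. Axes as the slider's.
- screw (a joint): Turn of the levelling screw, its setting (rad, grows clockwise seen from above); at 0 the flats are parallel to the slider's x axis. It starts between -0.05 and 0. It turns with 0.2 N m of friction, so the tight nut drags it round unless the spanner holds it. Some 0.1 to 0.25 rad are lost in any case until the spanner bears; up to 0.35 is allowed.
- lever_end (a point): On the centre line of the nut's black lever, 75 mm from the screw's axis, 74 mm above the table; its x axis points outward along the lever, a round bar 14 mm thick that ends 95 mm from the axis. Friction 0.08 N m; stays where left. It starts within 40 degrees of the slider's x; the nut comes up hard 34 to 58 degrees clockwise from there, where exactly cannot be seen.
- spanner: The loose open spanner, steel, about 0.3 kg. Origin at the middle of its underside, x along it towards the jaw, z up.
- spanner_mid (a point): Middle of the spanner, half-way up its thickness, near its centre of mass: the place to grip it. Single-ended, 216 mm long, 10 mm thick; handle 20 mm wide, from x = -125 to 35 mm; head 50 mm wide, from x = 35 to 90 mm. x points along it to the jaw, z up. It starts flat on the table.
- jaw (a point): Centre of the spanner's jaw, 75 mm along x from its middle, half-way up. The jaw is a slot 26 mm wide, open to +x and above and below, its throat 15 mm behind this point, the tips of its 12 mm prongs 15 mm ahead. Set down over the flats with x along the slider's x (best 5 mm back from centre), 78 mm above the table, the handle lies on the ledge with its side 5 mm off the end plate.
- zoom_lens: Black camera lens standing on the table, 76 mm wide, 105 mm tall; origin under its centre. To be left alone.
- short_lens: Black camera lens standing on the table, 68 mm wide, 70 mm tall; origin under its centre. To be left alone.
Mind the look-alikes: they are no part of the job. Several things look just like the spanner: the one meant starts farthest to the robot's left.

How it is judged:
By the outcome, as a careful person would: the job done as asked, in the order asked, and still so for the second after the job is handed in, with the robot touching nothing.
It also fails if it takes over 72 s, if anything falls off the work surface, if the arm or the gripper's body presses on something with over 40 N, if the wrist force passes 120 N, or if a joint passes its speed limit or range.

## Working session

There is one attempt and no reset: what is moved stays moved. The work goes in short steps, Python scripts to look and compute and a shell command to move; the robot and the scene stay as the last step left them, time stands still between calls to the robot, and variables do not carry over. Pictures are saved under pics/ and viewed, about 8 in all and at most 12, crops included, and the job is handed in when it is done.

```bash
ls; mkdir -p pics
cat > h.py <<'E'
import numpy as np, cv2
from workcell import telemetry, cams, env
def grab(n,save=None):
    f=cams.grab_frame(n)
    if save: cv2.imwrite(f'pics/{save}.png',f['pixels'][:,:,::-1])
    return f
def ray(f,p,z):
    R=cv2.Rodrigues(np.array(f['rvec'],float))[0];t=np.array(f['tvec'],float).ravel()
    u=cv2.undistortPoints(np.array(p,float).reshape(-1,1,2),np.array(f['mtx']),np.array(f['distortion'])).reshape(-1,2)
    d=np.c_[u,np.ones(len(u))]@R; c=-R.T@t
    return c+d*((z-c[2])/d[:,2])[:,None]
def proj(f,P):
    return cv2.projectPoints(np.array(P,float).reshape(-1,1,3),np.array(f['rvec']),np.array(f['tvec']),np.array(f['mtx']),np.array(f['distortion']))[0].reshape(-1,2)
E
python3 - <<'E'
from h import *
import pickle
for n in('top','side'):
    f=grab(n,n+'0'); pickle.dump(f,open(n+'0.pkl','wb'))
    R=cv2.Rodrigues(np.array(f['rvec'],float))[0];print(n,-R.T@np.array(f['tvec'],float).ravel(),np.array(f['mtx']).tolist())
a=[cv2.imread(f'pics/{n}0.png') for n in('top','side')]
cv2.imwrite('pics/b.png',cv2.resize(np.vstack(a),(640,800))[:, :] if 0 else a[0])
print(telemetry.state())
E
```

```text
pics
top [ 301.60593037 -180.76942563  923.13366888] [[388.01690699070826, 0.0, 313.35461595703185], [0.0, 388.01690699070826, 199.9673159170592], [0.0, 0.0, 1.0]]
side [ 442.89719714 -984.934142   1043.86816241] [[441.81485129447003, 0.0, 319.43896493575477], [0.0, 441.81485129447003, 195.92830545319111], [0.0, 0.0, 1.0]]
{'time_s': 0.1, 'qpos': array([-6.73806854e+01,  1.83489694e+01,  8.96973548e+01, -3.32187080e-04,
        7.20428786e+01, -1.14540026e+00]), 'qvel': array([ 0.02816697, -0.14842749, -0.11008154,  0.01495064,  0.06717461,
       -0.08449917]), 'effort': array([ 9.72256498e-05, -4.13334954e+01, -2.32508898e+01,  7.28620542e-02,
        4.22028790e-02, -6.16638840e-05]), 'ee_pos': array([ 231.56727462, -525.8803055 ,  235.20834327]), 'ee_rot': array([-1.79910809e+02, -1.46735315e-03,  2.37648163e+01]), 'force': array([-0.49127696,  0.06315169, -0.66814443]), 'torque': array([ 0.02225257, -0.06567584, -0.04287493]), 'gripper_width': 91.30603467759994}
```

View pics/top0.png

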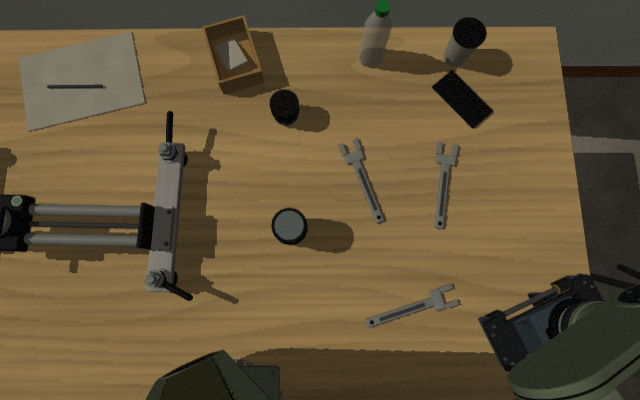

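View pics/side0.png

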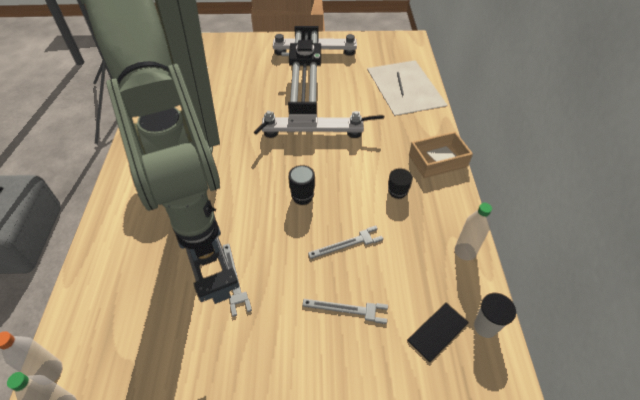

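Spanner look-alikes in the top view are A (362,180), B (444,185) and C (412,305). Image left is the robot's left (+y), so A is the candidate. The lenses are at (289,226) and (285,107). The far foot is at (171,152), with its lever pointing up to (169,115).

Run:
```python
from h import *
import pickle
f=pickle.load(open('top0.pkl','rb'));im=f['pixels']
for n,p in dict(A=(362,180),B=(444,185),C=(412,305)).items(): print(n,ray(f,p,5))
# spanner mask: gray = low saturation in A's region
hsv=cv2.cvtColor(im,cv2.COLOR_RGB2HSV)
print('px',im[158,352],im[190,368],im[170,330])
m=((hsv[...,1]<70)&(hsv[...,2]>60)).astype(np.uint8)
r=np.zeros_like(m);r[130:230,325:395]=m[130:230,325:395]
r=cv2.morphologyEx(r,cv2.MORPH_CLOSE,np.ones((3,3)))
c=max(cv2.findContours(r,0,cv2.CHAIN_APPROX_NONE)[0],key=cv2.contourArea)
W=ray(f,c.reshape(-1,2),10)[:,:2]
b=cv2.minAreaRect(W.astype(np.float32));print(b)
bx=cv2.boxPoints(b);print(bx)
crops=[cv2.resize(im[120:240,320:400],(400,600),interpolation=cv2.INTER_CUBIC),cv2.resize(im[105:300,120:250],(400,600),interpolation=cv2.INTER_CUBIC)]
cv2.imwrite('pics/crop1.png',np.hstack(crops)[:,:,::-1])
```

```text
A [[ 526.55348579 -297.62453801    5.        ]]
B [[ 513.00471776 -496.25458027    5.        ]]
C [[ 231.53102643 -403.81905131    5.        ]]
px [98 98 92] [40 42 39] [147 120  78]
((524.4077758789062, -300.2261962890625), (214.3618621826172, 49.92705154418945), 20.014205932617188)
[[ 415.1559  -313.45328]
 [ 432.24356 -360.36514]
 [ 633.65967 -286.9991 ]
 [ 616.572   -240.08725]]
```

View pics/crop1.png

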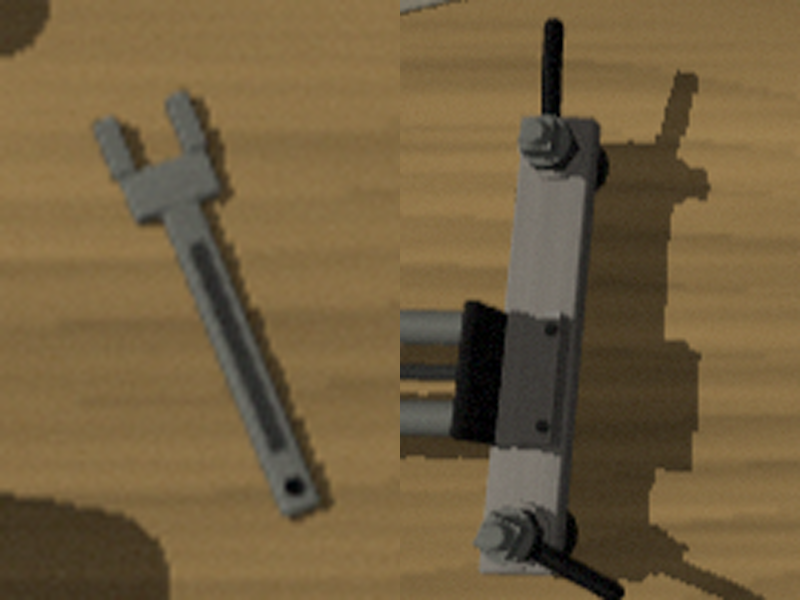

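Run:
```python
from h import *
import pickle
f=pickle.load(open('top0.pkl','rb'));g=pickle.load(open('side0.pkl','rb'))
P=ray(f,[(164.8,149),(150.2,279.5)],94);print('noses',P,np.linalg.norm(P[0]-P[1]))
d=(P[0]-P[1])[:2];print('yaw',np.degrees(np.arctan2(d[1],d[0])))
# beam top edges by brightness: 
L=ray(f,[(169.5,110)],74);print('lever tip',ray(f,[(170,111.5)],74))
print('side px of noses',proj(g,P))
# plate: face right edge at z118: crop(505,310)-(495,440)
q=[(120+105*.325,105+310*.325),(120+92*.325,105+440*.325)]
print('plate top front corners',ray(f,q,118))
# beam edges: bright mask
im=f['pixels'];gr=im.max(2).astype(int);sat=im.max(2).astype(int)-im.min(2)
m=((gr>120)&(sat<25)).astype(np.uint8);r=0*m;r[140:295,145:195]=m[140:295,145:195]
rows=[170,180,190,200,255,260,265]
E=[]
for v in rows:
    x=np.where(r[v])[0]
    if len(x): E.append((v,x.min(),x.max()))
for v,a,b in E: print(v,ray(f,[(a-.5,v),(b+.5,v)],50)[:,:2].round(1).tolist())
im=g['pixels'];cv2.imwrite('pics/crop2.png',cv2.resize(im[80:160,250:390],(800,457),interpolation=cv2.INTER_CUBIC)[:,:,::-1])
print('A box side',proj(g,[(415,-313.5,10),(432,-360,10),(633.7,-287,10),(616.6,-240,10)]))
for n,p,h in (('zoom',(289.5,225),105),('short',(284,104),70)):print(n,ray(f,p,h))
```

```text
noses [[578.53190994 152.5216815   94.        ]
 [292.55010457 164.01439529  94.        ]] 286.2126403176451
yaw -2.301299751799205
lever tip [[676.68755571 154.62537282  74.        ]]
side px of noses [[354.07571187 112.6857934 ]
 [267.56155948 111.59651118]]
plate top front corners [[445.43229653 157.00899487 118.        ]
 [356.70175911 159.36314524 118.        ]]
170 [[542.2, 183.8], [542.1, 165.1]]
180 [[518.2, 179.8], [518.0, 144.9]]
190 [[494.5, 185.0], [494.3, 145.7]]
200 [[471.0, 185.6], [470.8, 146.5]]
255 [[345.8, 190.1], [345.6, 149.7]]
260 [[334.7, 189.3], [334.6, 146.8]]
265 [[323.7, 190.7], [323.6, 150.5]]
A box side [[305.01801436 246.6373323 ]
 [311.28191572 261.03533256]
 [382.70233295 237.36432227]
 [374.98723074 223.92402023]]
zoom [[ 404.75364289 -128.36905248  105.        ]]
short [[ 695.44499587 -111.24210805   70.        ]]
```

View pics/crop2.png

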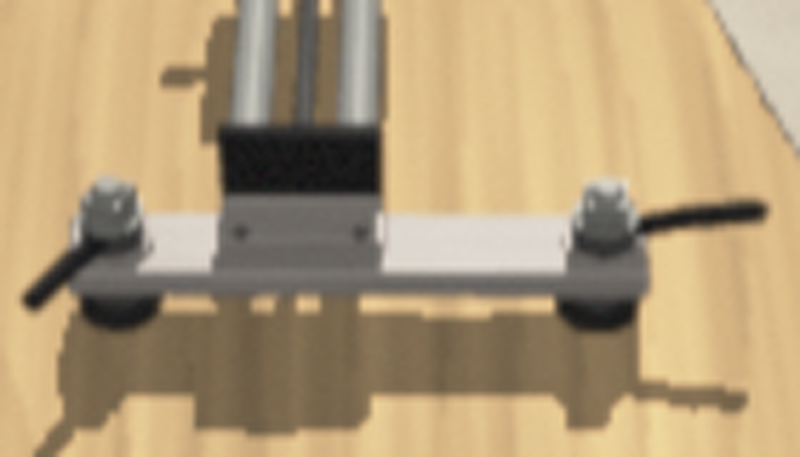

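Spanner A is verified: its rect is 214 × 50 mm, against 215 × 50 given. Its middle is near (541,-294) and its yaw is 20°. The side view puts the far nose at about (355.7,112.7), within a few mm of the top-view estimate. I'll move above the spanner.

```bash
python3 -m inch '[{"yaw":0.75},{"x":3.7,"y":-1.12},{"x":3.7,"y":-1.12},{"x":3.7,"y":-1.12},{"x":3.7,"y":-1.12},{"x":3.7,"y":-1.12},{"x":3.7,"y":-1.12},{"x":3.7,"y":-1.12},{"x":3.7,"y":-1.12},{"x":3.7,"y":-1.12},{"x":3.7,"y":-1.12},{}]' 20
cat >> h.py <<'E'
def go(x,y,z,yaw):
    s=telemetry.state();p=s['ee_pos'];a=np.radians(s['ee_rot'][2]);d=np.array([x,y,z])-p
    dy=((s['ee_rot'][2]-yaw)+180)%360-180; b=a if abs(dy)<.5 else np.radians(yaw)
    print('t',round(s['time_s'],2),'pos',p.round(1),'rot',s['ee_rot'].round(2),'F',s['force'].round(1),'T',s['torque'].round(2),'w',round(s['gripper_width'],1),'q',s['qpos'].round(0))
    print('need yaw units',round(dy/5,3),'then cm x %.2f y %.2f z %.2f'%((d[0]*np.cos(b)+d[1]*np.sin(b))/10,(d[0]*np.sin(b)-d[1]*np.cos(b))/10,-d[2]/10))
E
python3 -c "
from h import *
go(540.8,-294.2,24,20)"
```

```text
t 0.1 pos [ 231.6 -525.9  235.2] rot [-179.91   -0.     23.76] F [-0.5  0.1 -0.7] T [ 0.02 -0.07 -0.04] w 91.3 q [-67.  18.  90.  -0.  72.  -1.]
need yaw units 0.753 then cm x 36.98 y -11.19 z 21.12invalid input
```

```bash
python3 -m inch '[{"yaw":0.75},{"x":3.7,"y":-1.12},{"x":3.7,"y":-1.12},{"x":3.7,"y":-1.12},{"x":3.7,"y":-1.12},{"x":3.7,"y":-1.12},{"x":3.7,"y":-1.12},{"x":3.7,"y":-1.12},{"x":3.7,"y":-1.12},{"x":3.7,"y":-1.12},{"x":3.7,"y":-1.12},{"x":0}]' 20; echo
python3 -c "
from h import *
go(540.8,-294.2,24,20)"
```

```text
t 0.1 pos [ 231.6 -525.9  235.2] rot [-179.91   -0.     23.76] F [-0.5  0.1 -0.7] T [ 0.02 -0.07 -0.04] w 91.3 q [-67.  18.  90.  -0.  72.  -1.]
need yaw units 0.753 then cm x 36.98 y -11.19 z 21.12invalid input
```

```bash
python3 -m inch '[{"x":0,"y":0,"z":0,"yaw":0.75,"gripper":1}]' 20; echo; python3 -m inch '[{"x":3.7,"y":-1.12,"z":0,"yaw":0,"gripper":1},{"x":3.7,"y":-1.12,"z":0,"yaw":0,"gripper":1},{"x":3.7,"y":-1.12,"z":0,"yaw":0,"gripper":1},{"x":3.7,"y":-1.12,"z":0,"yaw":0,"gripper":1},{"x":3.7,"y":-1.12,"z":0,"yaw":0,"gripper":1},{"x":3.7,"y":-1.12,"z":0,"yaw":0,"gripper":1},{"x":3.7,"y":-1.12,"z":0,"yaw":0,"gripper":1},{"x":3.7,"y":-1.12,"z":0,"yaw":0,"gripper":1},{"x":3.7,"y":-1.12,"z":0,"yaw":0,"gripper":1},{"x":3.7,"y":-1.12,"z":0,"yaw":0,"gripper":1}]' ;echo
python3 -c "
from h import *
go(540.8,-294.2,24,20)"
```

```text
time_s: 0.18
ee_pos: [231.6, -525.9, 235.3]
ee_rot: [-179.9, 0.0, 20.0]
force: [-0.0, -0.1, -0.9]
gripper_width: 91.3

time_s: 1.02
ee_pos: [542.1, -292.8, 235.5]
ee_rot: [-180.0, 0.0, 20.0]
force: [-0.4, -0.5, 0.1]
gripper_width: 90.6

t 1.02 pos [ 542.1 -292.8  235.5] rot [-1.7997e+02  4.0000e-02  2.0030e+01] F [-0.4 -0.5  0.1] T [ 0.02 -0.01 -0.01] w 90.6 q [-29.  22.  84.  -0.  74.  41.]
need yaw units 0.006 then cm x -0.17 y 0.09 z 21.15
```

```bash
python3 -m inch '[{"x":-0.17,"y":0.09,"z":3.5,"yaw":0,"gripper":1},{"x":0,"y":0,"z":3.5,"yaw":0,"gripper":1},{"x":0,"y":0,"z":3.5,"yaw":0,"gripper":1},{"x":0,"y":0,"z":3.5,"yaw":0,"gripper":1},{"x":0,"y":0,"z":3,"yaw":0,"gripper":1},{"x":0,"y":0,"z":2,"yaw":0,"gripper":1},{"x":0,"y":0,"z":1.5,"yaw":0,"gripper":1},{"x":0,"y":0,"z":0.6,"yaw":0,"gripper":1},{"x":0,"y":0,"z":0,"yaw":0,"gripper":-1},{"x":0,"y":0,"z":0,"yaw":0,"gripper":-1},{"x":0,"y":0,"z":0,"yaw":0,"gripper":-1},{"x":0,"y":0,"z":0,"yaw":0,"gripper":-1}]' 40; python3 -c "
from h import *
go(540.8,-294.2,24,20)"
```

```text
time_s: 2.02
ee_pos: [540.1, -296.0, 25.5]
ee_rot: [179.9, -0.0, 20.0]
force: [-0.5, -0.6, -0.7]
gripper_width: 67.3
t 2.02 pos [ 540.1 -296.    25.5] rot [ 1.7995e+02 -4.0000e-02  2.0020e+01] F [-0.5 -0.6 -0.7] T [ 0.03  0.01 -0.01] w 67.3 q [-30.  33.  99.  -0.  48.  40.]
need yaw units 0.003 then cm x 0.12 y -0.15 z 0.15
```

```bash
python3 -m inch '[{"x":0.1,"y":-0.1,"z":0.15,"yaw":0,"gripper":-1},{"x":0,"y":0,"z":0,"yaw":0,"gripper":-1},{"x":0,"y":0,"z":0,"yaw":0,"gripper":-1},{"x":0,"y":0,"z":0,"yaw":0,"gripper":-1},{"x":0,"y":0,"z":0,"yaw":0,"gripper":-1},{"x":0,"y":0,"z":0,"yaw":0,"gripper":-1},{"x":0,"y":0,"z":0,"yaw":0,"gripper":-1},{"x":0,"y":0,"z":0,"yaw":0,"gripper":-1},{"x":0,"y":0,"z":0,"yaw":0,"gripper":-1},{"x":0,"y":0,"z":0,"yaw":0,"gripper":-1}]' 40; python3 -c "
from h import *
go(540.8,-294.2,24,20)"
```

```text
time_s: 2.85
ee_pos: [540.6, -294.9, 23.5]
ee_rot: [179.9, -0.0, 20.0]
force: [0.5, -0.7, -1.8]
gripper_width: 19.3
t 2.85 pos [ 540.6 -294.9   23.5] rot [ 1.7995e+02 -2.0000e-02  2.0030e+01] F [ 0.5 -0.7 -1.8] T [-0.26 -0.17  0.04] w 19.3 q [-30.  33.  99.  -0.  48.  40.]
need yaw units 0.005 then cm x 0.04 y -0.06 z -0.05
```

```bash
python3 -m inch '[{"x":0,"y":0,"z":-0.5,"yaw":0,"gripper":-1},{"x":0,"y":0,"z":-2,"yaw":0,"gripper":-1},{"x":0,"y":0,"z":-3.5,"yaw":0,"gripper":-1},{"x":0,"y":0,"z":-3.5,"yaw":0,"gripper":-1},{"x":0,"y":0,"z":-3.5,"yaw":0,"gripper":-1},{"x":0,"y":0,"z":-3,"yaw":0,"gripper":-1},{"x":0,"y":0,"z":-2,"yaw":0,"gripper":-1}]'
python3 - <<'E'
from h import *
import pickle
f=pickle.load(open('top0.pkl','rb'));g=pickle.load(open('side0.pkl','rb'))
def cross(line,th):  # subpixel crossing positions
    s=np.sign(line-th);i=np.where(s[:-1]!=s[1:])[0];return i+(th-line[i])/(line[i+1]-line[i])
G=cv2.cvtColor(g['pixels'],cv2.COLOR_RGB2GRAY).astype(float);T=cv2.cvtColor(f['pixels'],cv2.COLOR_RGB2GRAY).astype(float)
print('side row108',cross(G[108,280:330],55)+280,'row 112',cross(G[111,280:330],55)+280)
for c in(292,302,312):print('side col',c,G[95:125,c].astype(int))
for r in (172,185,195):print('top row',r,T[r,148:195].astype(int),(f['pixels'][r,148:195].max(1).astype(int)-f['pixels'][r,148:195].min(1)))
for r in (215,225,240):print('plate row',r,T[r,130:180].astype(int))
for c in (145,149,152):print('plate col',c,T[195:260,c].astype(int))
E
```

```text
time_s: 3.43
ee_pos: [540.6, -294.3, 206.7]
ee_rot: [179.9, -0.1, 20.0]
force: [0.3, -0.8, -2.7]
gripper_width: 19.4
side row108 [288.74242424 315.55102041] row 112 [288.85714286 315.53488372]
side col 292 [163 162 164 165 166 164 132  72  41  28  22  22  30  25  24  20  24  26
  42  93 113 108 107 104  90  71  80  97 102 100]
side col 302 [ 87  87  86  86  86  85  72  54  44  31  20  20  24  21  24  27  24  19
  40  91 111 107 107 106 105 106 110 106 100 100]
side col 312 [191 193 192 193 193 189 151  84  52  34  25  27  28  28  26  26  24  23
  40  91 109 109 107 106  91  75  81  94 100 101]
top row 172 [124 126 124 124 126 124 126 124 125 124 113 112 115 118 115 116 119 114
 114 113 111 114 112 113 115 115 115 111 112 113 112  84  50  38  40  63
  67  63  66  65  61  63  64  63  65  66  65] [73 74 74 74 74 74 71 72 73 28 14 17 14 14 13 14 13 15 16 13 14 14 14 17
 13 13 15 14 11 14 13 12  5  6  9 40 37 37 38 39 39 38 41 37 39 38 32]
top row 185 [117 117 116 116 114 114 118 115 125 115 115 117 116 118 118 117 116 114
 114 112 113 112 117 117 117 116 114 110 113 115  79  52  38  42  
[... 1235 characters left out ...]
  6   1  15   2   6   2
   0   2   7   0   5   4   5  12   7   0   1   8   9   6   1   2   1  16
  43  53  53  53  55  93 107 108 108 108 106]
plate col 149 [103 104 104 106 110 115 117 117 115  82   0   8   4   0   6   0  12   1
   0   8   6   1  18   1  12   9   5   0   9   2   0   1   2  10   4  12
   7   0   4  11   1   1   7   4  14   8   3   0   7   7   8   0   1   6
  35  80 104 110 113 122 127 124 124 124 123]
plate col 152 [108 105 106 104 114 113 118 119 116 116  84  18   5   7   5  12   5   4
   1   6   5   0   4   3   4   0  11   5   9   4   5   1  13  13   9  15
  36  41  48  47  62  58  58  64  60  60  57  59  61  57  59  60  62  64
  53  57 104 122 121 122 120 121 121 121 119]
```

Run:
```python
from h import *
import pickle
f=pickle.load(open('top0.pkl','rb'));g=pickle.load(open('side0.pkl','rb'))
print('top: face foot line z72.5\n',ray(f,[(153.5,215),(152.5,225),(151.2,240)],72.5).round(1))
print('side: face foot line\n',ray(g,[(288.8,113.5),(302,113.5),(315.54,113.5)],72.5).round(1))
print('top: plate ends z118\n',ray(f,[(145,202.2),(145,248.6)],118).round(1))
print('beam L',ray(f,[(156.75,172),(155.5,185),(154.5,195)],50).round(1).tolist())
print('beam R',ray(f,[(179,172),(178,185),(177,195)],50).round(1).tolist())
print('noses top',ray(f,[(164.3,148.5),(149.8,279.0)],94).round(1).tolist(),'side',ray(g,[(355.3,112.3),(268.9,112)],94).round(1).tolist())
c=cv2.resize(f['pixels'][130:170,145:200],(800,582),interpolation=cv2.INTER_NEAREST);cv2.imwrite('pics/crop3.png',c[:,:,::-1])
```

```text
top: face foot line z72.5
 [[432.7 176.   72.5]
 [410.4 176.6  72.5]
 [377.3 177.   72.5]]
side: face foot line
 [[361.3 178.6  72.5]
 [405.8 177.7  72.5]
 [451.4 176.7  72.5]]
top: plate ends z118
 [[453.2 176.9 118. ]
 [355.5 169.4 118. ]]
beam L [[537.4, 185.2, 50.0], [506.3, 185.9, 50.0], [482.7, 186.5, 50.0]]
beam R [[537.1, 133.3, 50.0], [506.0, 133.7, 50.0], [482.4, 134.6, 50.0]]
noses top [[579.7, 153.7, 94.0], [293.6, 164.9, 94.0]] side [[582.7, 154.4, 94.0], [297.1, 161.9, 94.0]]
```

View pics/crop3.png

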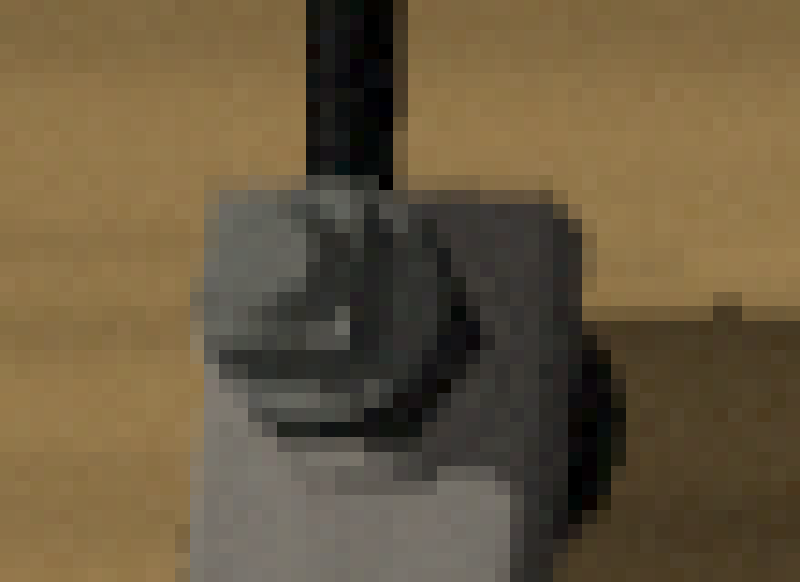

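Estimates agree from the beam edges, plate face and nose: stud ≈ (582.7, 158), slider yaw ≈ -1.4°, and the lever roughly along slider x. I'll carry the spanner over.

```bash
python3 -m inch '[{"x":0,"y":0,"z":0,"yaw":0.83,"gripper":-1},{"x":0,"y":0,"z":0,"yaw":0.83,"gripper":-1},{"x":0,"y":0,"z":0,"yaw":0.83,"gripper":-1},{"x":0,"y":0,"z":0,"yaw":0.83,"gripper":-1},{"x":0,"y":0,"z":0,"yaw":0.8,"gripper":-1}]' ; python3 -m inch '[{"x":-0.3,"y":-2,"z":0,"yaw":0,"gripper":-1},{"x":-0.4,"y":-3.9,"z":0,"yaw":0,"gripper":-1},{"x":-0.4,"y":-3.9,"z":0,"yaw":0,"gripper":-1},{"x":-0.4,"y":-3.9,"z":0,"yaw":0,"gripper":-1},{"x":-0.4,"y":-3.9,"z":0,"yaw":0,"gripper":-1},{"x":-0.4,"y":-3.9,"z":0,"yaw":0,"gripper":-1},{"x":-0.4,"y":-3.9,"z":0,"yaw":0,"gripper":-1},{"x":-0.4,"y":-3.9,"z":0,"yaw":0,"gripper":-1},{"x":-0.4,"y":-3.9,"z":0,"yaw":0,"gripper":-1},{"x":-0.3,"y":-3.9,"z":0,"yaw":0,"gripper":-1},{"x":0,"y":-3.9,"z":0,"yaw":0,"gripper":-1},{"x":0,"y":-3.2,"z":0,"yaw":0,"gripper":-1}]'; python3 -c "
from h import *
go(502.7,160,140,-.6)"
```

```text
time_s: 3.85
ee_pos: [539.4, -293.7, 202.8]
ee_rot: [-179.9, 0.1, -0.8]
force: [0.1, 0.6, -4.6]
gripper_width: 19.4
time_s: 4.85
ee_pos: [505.1, 150.4, 203.1]
ee_rot: [-180.0, 0.1, -0.5]
force: [0.3, -0.2, -4.0]
gripper_width: 19.7
t 4.85 pos [505.1 150.4 203.1] rot [-1.7997e+02  1.3000e-01 -5.4000e-01] F [ 0.3 -0.2 -4. ] T [ 0.04 -0.08 -0.02] w 19.7 q [ 15.  15.  99.   0.  66. 106.]
need yaw units 0.012 then cm x -0.25 y -0.96 z 6.31
```

```bash
python3 -m inch '[{"x":-0.2,"y":-0.5,"z":1.5,"yaw":0,"gripper":-1},{"x":0,"y":-0.1,"z":2.5,"yaw":0,"gripper":-1},{"x":0,"y":0,"z":2,"yaw":0,"gripper":-1},{"x":0,"y":0,"z":0.3,"yaw":0,"gripper":-1},{"x":0,"y":0,"z":0,"yaw":0,"gripper":-1}]'
python3 - <<'E'
from h import *
import pickle
go(502.7,160,140,-.6)
f=grab('top');g=grab('side')
pickle.dump((f,g),open('hov.pkl','wb'))
a=cv2.resize(f['pixels'][125:245,120:220],(500,600),interpolation=cv2.INTER_CUBIC)
b=cv2.resize(g['pixels'][70:142,280:376],(800,600),interpolation=cv2.INTER_CUBIC)
b=cv2.resize(g['pixels'][60:180,330:390],(300,600),interpolation=cv2.INTER_CUBIC)
cv2.imwrite('pics/hov.png',np.hstack([a,b])[:,:,::-1])
s=telemetry.state();p=s['ee_pos'];a=np.radians(s['ee_rot'][2]);u=np.array([np.cos(a),np.sin(a),0]);v=np.array([-np.sin(a),np.cos(a),0])
J=p-[0,0,13.5]
pts=[J+90*u+13*v,J+90*u-13*v,J+60*u+13*v,J+60*u-13*v,[582.7,158,94]]
print(proj(f,pts).round(1).tolist());print(proj(g,pts).round(1).tolist())
E
```

```text
time_s: 5.27
ee_pos: [503.2, 153.6, 139.0]
ee_rot: [179.9, 0.3, -0.6]
force: [0.2, -0.9, -3.4]
gripper_width: 19.2
t 5.27 pos [503.2 153.6 139. ] rot [179.93   0.28  -0.58] F [ 0.2 -0.9 -3.4] T [ 0.04 -0.01  0.03] w 19.2 q [ 16.  19. 104.   0.  57. 106.]
need yaw units 0.004 then cm x -0.06 y -0.64 z -0.10
[[153.2, 136.5], [165.2, 136.6], [152.0, 149.8], [164.1, 149.9], [162.5, 147.2]]
[[359.6, 101.8], [360.1, 107.0], [350.4, 101.9], [350.9, 107.0], [355.2, 111.6]]
```

View pics/hov.png

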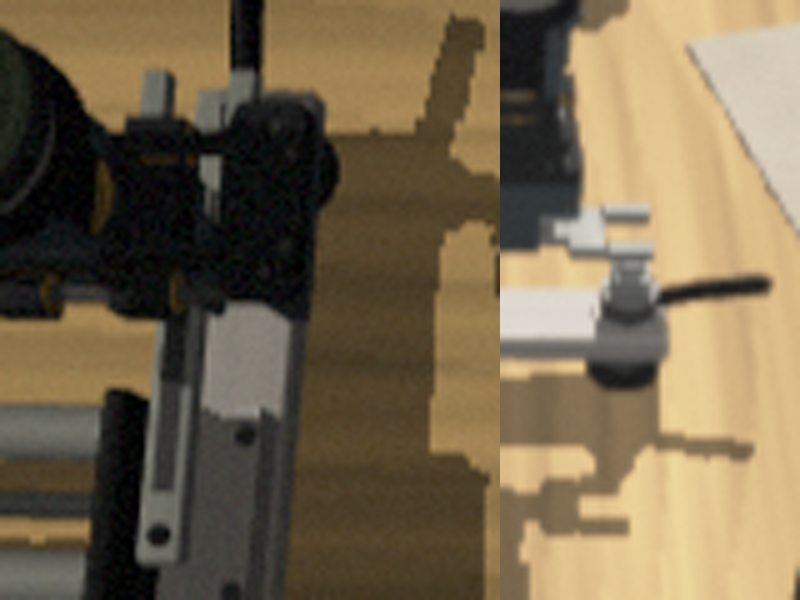

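Run:
```python
from h import *
import pickle
f,g=pickle.load(open('hov.pkl','rb'))
def tri(a,b):
    L=[]
    for F,p in((f,a),(g,b)):
        q0=ray(F,p,0)[0];q1=ray(F,p,100)[0];L.append((q0,(q1-q0)/np.linalg.norm(q1-q0)))
    A=sum(np.eye(3)-np.outer(d,d) for _,d in L);B=sum((np.eye(3)-np.outer(d,d))@q for q,d in L)
    X=np.linalg.solve(A,B);return X.round(1),proj(f,X).round(1),proj(g,X).round(1)
print(tri((159.7,138.6),(359.5,105.9)))
T=f['pixels'];G=g['pixels']
def gray(I):return ((I.max(2).astype(int)-I.min(2)<22)&(I.max(2)>75)).astype(int)
for r in range(134,152):print(r,T[r,146:176].max(1),)
print('handle end')
for r in range(228,242):print(r,T[r,140:160].max(1))
s=telemetry.state();p=s['ee_pos'];J=p-[0,0,13.5]
print(proj(f,[J+[-125,1.3,0],J+[90,-.9,0]]))
print('side')
for r in range(98,116):print(r,G[r,344:364].max(1))
```

```text
(array([594.4, 155.3, 119.4]), array([[159.6, 138.3]]), array([[359.3, 106. ]]))
134 [147 148 151 151 149 151 149 148 148 149 151 151 147 149 151 149 149 149
 146 148  23  26  19   9   0  11  78 149 147 150]
135 [152 155 154 154 157 155 157 152 157 154 157 158 154 156 158 154 158 155
 154 156  16  31  23  18  14  11  81 155 153 157]
136 [160 159 159 157 163 162 160 158 159 160 161 161 159 160 161 159 161 162
 159 158  27  30  21  12   4   3  83 161 160 159]
137 [163 161 164 161 160 161 163 161 160 164 161 161 166 159 163 160 160 164
 160 162  27  23  20  13  10  10  81 160 161 159]
138 [165 162 159 149 148 145 149 144 162 162 162 163 161 160 163 164 162 163
 164 163  38  48  40  34  34  14 107 163 165 161]
139 [164 164 154 123 122 119 119 100 130 163 163 165 164 163 162 165 165 166
 165 163  90  89  83  85  75  30 113 165 162 164]
140 [166 163 147 110 109 105 110  59  67 149 162 163 161 164 163 165 164 167
 164 161 115 109 106 104  91  46  99 163 163 166]
141 [163 165 142 113 107 104 109  56  40 135 161 165 162 164 160 164 163 162
 162 157 111 111 107 106  86  44 100 162 163 163]
142
[... 3258 characters left out ...]
230]
108 [185 197 199 205 209 211 206 182 210 214 213 211 207 208 208 211 214 223
 227 230]
109 [158 165 168 169 174 174 172 152 192 196 197 197 194 192 193 195 203 222
 226 230]
110 [124 118 118 119 118 120 120 125 154 158 156 155 153 154 153 154 176 221
 226 230]
111 [153 142 144 141 141 141 138 126 110 104 105 107 107 104 105 118 158 220
 226 229]
112 [214 209 207 203 202 200 199 187 140 122 118 134 134 134 130 171 202 222
 225 229]
113 [231 230 228 226 225 224 224 217 157 126 119 132 134 133 138 195 224 226
 225 229]
114 [234 232 231 228 226 226 225 215 147 129 104 104 107 107 126 185 216 224
 224 229]
115 [233 232 230 228 226 225 220 205 133 139 108 105 106 113 151 186 186 213
 223 228]
```

The hover view shows the prongs at about (150.6,140) and (167.9,140), giving a slot centre at column 159.3. The nose is at about (162.3,146.3). The spanner needs about +5.3 mm in y and +2 mm in x.

```bash
python3 -m inch '[{"x":0.2,"y":-0.4,"z":0,"yaw":0,"gripper":-1},{"x":0,"y":-0.1,"z":0,"yaw":0,"gripper":-1},{"x":0,"y":0,"z":0,"yaw":0,"gripper":-1},{"x":0,"y":0,"z":0,"yaw":0,"gripper":-1}]'; python3 -m inch '[{"x":0,"y":0,"z":0.8,"yaw":0,"gripper":-1},{"x":0,"y":0,"z":0.8,"yaw":0,"gripper":-1},{"x":0,"y":0,"z":0,"yaw":0,"gripper":-1}]'; python3 -c "
from h import *
go(505.2,158.9,96.5,-.6)"
```

```text
time_s: 5.7
ee_pos: [507.3, 158.9, 141.1]
ee_rot: [-180.0, -0.1, -0.6]
force: [1.0, -0.4, -4.0]
gripper_width: 19.4
time_s: 5.95
ee_pos: [505.5, 158.4, 122.4]
ee_rot: [179.9, 0.2, -0.6]
force: [-1.3, -0.0, -4.2]
gripper_width: 19.7
t 5.95 pos [505.5 158.4 122.4] rot [179.92   0.23  -0.59] F [-1.3 -0.  -4.2] T [-0.02  0.03  0.  ] w 19.7 q [ 16.  20. 105.  -0.  55. 107.]
need yaw units 0.002 then cm x -0.03 y -0.05 z 2.59
```

```bash
python3 -m inch '[{"x":0,"y":-0.05,"z":0.5,"yaw":0,"gripper":-1},{"x":0,"y":0,"z":0.5,"yaw":0,"gripper":-1},{"x":0,"y":0,"z":0.4,"yaw":0,"gripper":-1},{"x":0,"y":0,"z":0.3,"yaw":0,"gripper":-1},{"x":0,"y":0,"z":0,"yaw":0,"gripper":-1}]'; python3 -m inch '[{"x":0,"y":0,"z":0.3,"yaw":0,"gripper":-1},{"x":0,"y":0,"z":0.2,"yaw":0,"gripper":-1},{"x":0,"y":0,"z":0,"yaw":0,"gripper":-1},{"x":0,"y":0,"z":0,"yaw":0,"gripper":-1}]';python3 - <<'E'
from h import *
go(505.2,158.9,96.5,-.6)
g=grab('side')
b=cv2.resize(g['pixels'][85:145,280:380],(800,480),interpolation=cv2.INTER_CUBIC)
cv2.imwrite('pics/seat.png',b[:,:,::-1])
E
```

```text
time_s: 6.37
ee_pos: [506.9, 159.3, 107.4]
ee_rot: [180.0, 0.0, -0.6]
force: [-1.7, -0.4, 1.4]
gripper_width: 19.7
time_s: 6.7
ee_pos: [507.4, 158.8, 102.6]
ee_rot: [180.0, -0.0, -0.6]
force: [1.5, -4.2, 1.3]
gripper_width: 19.7
t 6.7 pos [507.4 158.8 102.6] rot [ 1.7995e+02 -5.0000e-02 -6.3000e-01] F [ 1.5 -4.2  1.3] T [-0.63  0.39 -0.36] w 19.7 q [ 16.  21. 106.  -0.  52. 107.]
need yaw units -0.006 then cm x -0.22 y -0.01 z 0.61
```

View pics/seat.png

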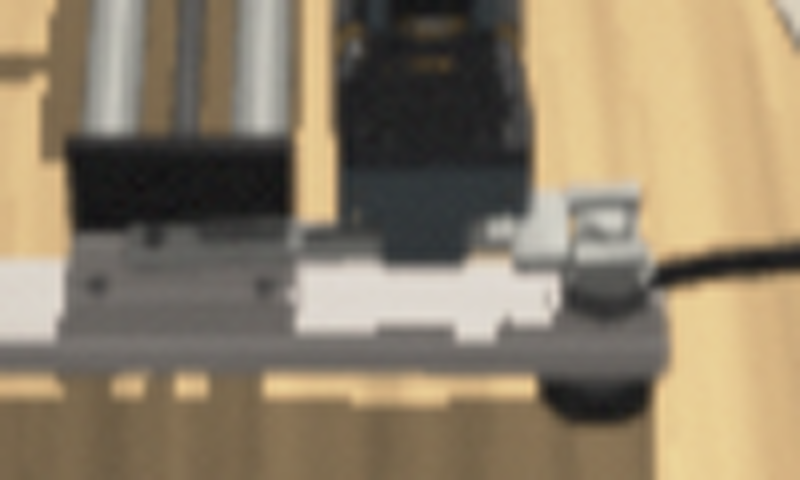

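Slot encloses the nose at crop (605,225), and the handle is over the ledge in front of the black plate. There is slight lateral contact (Fy −4), so I'll shift 1 mm toward −y and lower on.

```bash
python3 -m inch '[{"x":0,"y":0.1,"z":0,"yaw":0,"gripper":-1},{"x":0,"y":0,"z":0.2,"yaw":0,"gripper":-1},{"x":0,"y":0,"z":0.2,"yaw":0,"gripper":-1},{"x":0,"y":0,"z":0,"yaw":0,"gripper":-1},{"x":0,"y":0,"z":0,"yaw":0,"gripper":-1}]'; python3 -c "
from h import *
go(505.2,158.9,96.5,-.6)"
```

```text
time_s: 7.17
ee_pos: [507.7, 158.6, 98.3]
ee_rot: [-180.0, -0.1, -0.6]
force: [3.3, -0.5, 0.6]
gripper_width: 19.8
t 7.17 pos [507.7 158.6  98.3] rot [-1.7998e+02 -8.0000e-02 -5.8000e-01] F [ 3.3 -0.5  0.6] T [-0.05 -0.08 -0.36] w 19.8 q [ 16.  22. 106.  -0.  52. 107.]
need yaw units 0.004 then cm x -0.25 y -0.03 z 0.18
```

```bash
python3 -m inch '[{"x":0,"y":0,"z":0.15,"yaw":0,"gripper":-1},{"x":0,"y":0,"z":0.1,"yaw":0,"gripper":-1},{"x":0,"y":0,"z":0,"yaw":0,"gripper":-1},{"x":0,"y":0,"z":0,"yaw":0,"gripper":-1}]'; python3 -c "
from h import *
go(505.2,158.9,96.5,-.6)"
```

```text
time_s: 7.5
ee_pos: [507.6, 158.5, 96.2]
ee_rot: [-180.0, -0.1, -0.6]
force: [3.3, -0.7, 3.3]
gripper_width: 19.3
t 7.5 pos [507.6 158.5  96.2] rot [-1.7998e+02 -9.0000e-02 -5.7000e-01] F [ 3.3 -0.7  3.3] T [-0.04 -0.16 -0.34] w 19.3 q [ 16.  22. 107.  -0.  51. 107.]
need yaw units 0.005 then cm x -0.24 y -0.04 z -0.03
```

```bash
python3 -m inch '[{"x":0,"y":0,"z":0,"yaw":0,"gripper":0},{"x":0,"y":0,"z":0,"yaw":0,"gripper":0},{"x":0,"y":0,"z":0,"yaw":0,"gripper":0},{"x":0,"y":0,"z":0,"yaw":0,"gripper":0},{"x":0,"y":0,"z":0,"yaw":0,"gripper":0},{"x":0,"y":0,"z":-0.5,"yaw":0,"gripper":0},{"x":0,"y":0,"z":-2,"yaw":0,"gripper":-1},{"x":0,"y":0,"z":-3.5,"yaw":0,"gripper":-1},{"x":0,"y":0,"z":-3.5,"yaw":0,"gripper":-1},{"x":0,"y":0,"z":-1,"yaw":0,"gripper":-1}]'
python3 - <<'E'
from h import *
import pickle
f=pickle.load(open('top0.pkl','rb'))
s=np.array([583,158.]);
T=f['pixels'].max(2)
C=[]
for r in range(114,142):
    x=np.arange(158,182);w=np.clip(90-T[r,158:182].astype(float),0,None)
    if w.sum()>100:
        c=(x*w).sum()/w.sum();P=ray(f,[(c,r)],74)[0];C.append(P[:2])
C=np.array(C);print(C[::4].round(1).tolist());k=np.polyfit(C[:,0],C[:,1],1);print('lever deg',np.degrees(np.arctan(k[0])),'y at stud x',np.polyval(k,583))
go(583+70,158+45,180,-.6)
E
```

```text
time_s: 8.33
ee_pos: [509.5, 159.1, 206.5]
ee_rot: [-179.8, -0.5, -0.6]
force: [1.1, 0.5, 0.4]
gripper_width: 21.9
[[670.5, 155.1], [660.6, 154.4], [650.7, 154.5], [640.9, 154.2], [631.1, 154.3], [621.3, 153.8], [611.6, 153.4]]
lever deg 1.4014701270758265 y at stud x 152.8320185869415
t 8.33 pos [509.5 159.1 206.5] rot [-179.85   -0.53   -0.58] F [1.1 0.5 0.4] T [ 0.04 -0.02 -0.01] w 21.9 q [ 16.  16.  98.  -0.  66. 107.]
need yaw units 0.005 then cm x 14.31 y -4.53 z 2.65
```

```bash
python3 -m inch '[{"x":0,"y":0,"z":0,"yaw":-1,"gripper":-1},{"x":0,"y":0,"z":0,"yaw":-1,"gripper":-1},{"x":0,"y":0,"z":0,"yaw":-1,"gripper":-1},{"x":0,"y":0,"z":0,"yaw":-1,"gripper":-1},{"x":0,"y":0,"z":0,"yaw":-1,"gripper":-1},{"x":0,"y":0,"z":0,"yaw":-1,"gripper":-1},{"x":0,"y":0,"z":0,"yaw":-1,"gripper":-1},{"x":0,"y":0,"z":0,"yaw":-1,"gripper":-1},{"x":0,"y":0,"z":0,"yaw":-1,"gripper":-1}]' 40;  python3 -m inch '[{"x":0,"y":0,"z":0,"yaw":-1,"gripper":-1},{"x":0,"y":0,"z":0,"yaw":-1,"gripper":-1},{"x":0,"y":0,"z":0,"yaw":-1,"gripper":-1},{"x":0,"y":0,"z":0,"yaw":-1,"gripper":-1},{"x":0,"y":0,"z":0,"yaw":-1,"gripper":-1},{"x":0,"y":0,"z":0,"yaw":-1,"gripper":-1},{"x":0,"y":0,"z":0,"yaw":-1,"gripper":-1},{"x":0,"y":0,"z":0,"yaw":-1,"gripper":-1},{"x":0,"y":0,"z":0,"yaw":-1,"gripper":-1}]'
python3 - <<'E'
from h import *
import pickle
go(656,200,84,89)
f=grab('top');g=grab('side')
a=cv2.resize(f['pixels'][105:245,120:220],(430,600),interpolation=cv2.INTER_CUBIC)
b=cv2.resize(g['pixels'][80:140,280:400],(360,180),interpolation=cv2.INTER_CUBIC)
c=np.zeros((600,360,3),np.uint8);c[:180]=b
cv2.imwrite('pics/rel.png',np.hstack([a,c])[:,:,::-1])
E
```

```text
time_s: 9.08
ee_pos: [506.7, 158.3, 200.9]
ee_rot: [-180.0, 0.0, 44.7]
force: [-0.2, -0.4, 1.3]
gripper_width: 0.7
time_s: 9.83
ee_pos: [506.7, 158.3, 200.9]
ee_rot: [-180.0, 0.0, 89.7]
force: [-0.5, 0.6, 0.1]
gripper_width: 0.5
t 9.83 pos [506.7 158.3 200.9] rot [-1.7998e+02  1.0000e-02  8.9670e+01] F [-0.5  0.6  0.1] T [-0.04 -0.02 -0.  ] w 0.5 q [16. 16. 99. -0. 66. 16.]
need yaw units 0.133 then cm x 4.43 y 14.85 z 11.69
```

View pics/rel.png

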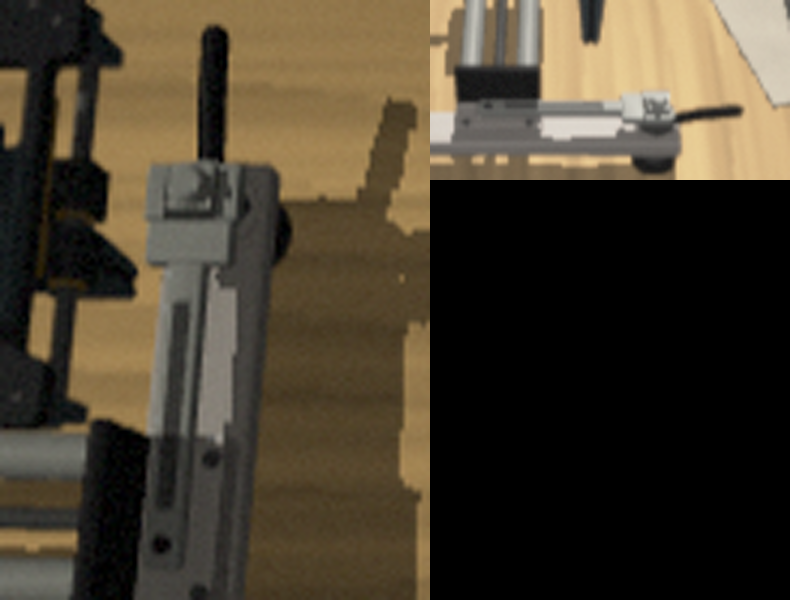

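Spanner sits level on the screw. Prongs are around the nose at crop (188,188), and the handle runs along the plate with its end at (160,560). Lever is untouched. Next I'll go beside the lever.

```bash
python3 -m inch '[{"x":0.88,"y":2.97,"z":0,"yaw":0,"gripper":-1},{"x":0.88,"y":2.97,"z":0,"yaw":0,"gripper":-1},{"x":0.88,"y":2.97,"z":0,"yaw":0,"gripper":-1},{"x":0.88,"y":2.97,"z":0,"yaw":0,"gripper":-1},{"x":0.88,"y":2.97,"z":1.5,"yaw":0,"gripper":-1},{"x":0,"y":0,"z":3,"yaw":0,"gripper":-1},{"x":0,"y":0,"z":3,"yaw":0,"gripper":-1},{"x":0,"y":0,"z":2.5,"yaw":0,"gripper":-1},{"x":0,"y":0,"z":1.5,"yaw":0,"gripper":-1},{"x":0,"y":0,"z":0.2,"yaw":0,"gripper":-1},{"x":0,"y":0,"z":0,"yaw":0,"gripper":-1}]'
python3 - <<'E'
from h import *
go(657,182,84,89)
E
```

```text
time_s: 10.85
ee_pos: [655.4, 200.7, 82.8]
ee_rot: [-179.9, 0.0, 89.3]
force: [-0.6, 0.0, 1.3]
gripper_width: 0.4
t 10.85 pos [655.4 200.7  82.8] rot [-1.7987e+02  4.0000e-02  8.9330e+01] F [-0.6  0.   1.3] T [-0.05 -0.03  0.  ] w 0.4 q [16. 35. 85. -0. 60. 17.]
need yaw units 0.067 then cm x -1.87 y 0.19 z -0.12
```

```bash
python3 -m inch '[{"x":-0.5,"y":0.1,"z":0,"yaw":0,"gripper":-1},{"x":-0.5,"y":0.1,"z":0,"yaw":0,"gripper":-1},{"x":-0.4,"y":0,"z":0,"yaw":0,"gripper":-1},{"x":-0.4,"y":0,"z":0,"yaw":0,"gripper":-1},{"x":0,"y":0,"z":0,"yaw":0,"gripper":-1}]'; python3 -m inch '[{"x":-0.33,"y":0.1,"z":0,"yaw":0.5,"gripper":-1},{"x":-0.33,"y":0.1,"z":0,"yaw":0.5,"gripper":-1},{"x":-0.33,"y":0.1,"z":0,"yaw":0.5,"gripper":-1},{"x":-0.33,"y":0.1,"z":0,"yaw":0.5,"gripper":-1},{"x":0,"y":0,"z":0,"yaw":0,"gripper":-1}]';  python3 - <<'E'
from h import *
th=np.radians(telemetry.state()['ee_rot'][2]-90)
p=np.array([583,158])+75*np.array([np.cos(th),np.sin(th)])+23*np.array([-np.sin(th),np.cos(th)])
go(*p,84,np.degrees(th)+90)
E
```

```text
time_s: 11.27
ee_pos: [658.0, 181.7, 84.8]
ee_rot: [179.9, 0.0, 89.4]
force: [-0.4, -0.5, 0.3]
gripper_width: 0.6
time_s: 11.68
ee_pos: [661.0, 169.0, 84.4]
ee_rot: [180.0, -0.0, 79.3]
force: [-0.2, 0.4, -0.4]
gripper_width: 0.4
t 11.68 pos [661.  169.   84.4] rot [ 1.7995e+02 -3.0000e-02  7.9330e+01] F [-0.2  0.4 -0.4] T [ 0.02 -0.13 -0.01] w 0.4 q [13. 34. 86.  0. 60. 24.]
need yaw units 0.0 then cm x -0.23 y 0.04 z 0.04
```

```bash
python3 -m inch '[{"x":-0.4,"y":0.1,"z":0,"yaw":0.5,"gripper":-1},{"x":-0.4,"y":0.1,"z":0,"yaw":0.5,"gripper":-1},{"x":-0.33,"y":0.1,"z":0,"yaw":0.5,"gripper":-1},{"x":-0.33,"y":0.1,"z":0,"yaw":0.5,"gripper":-1},{"x":-0.33,"y":0.1,"z":0,"yaw":0.5,"gripper":-1},{"x":-0.33,"y":0.1,"z":0,"yaw":0.5,"gripper":-1},{"x":0,"y":0,"z":0,"yaw":0,"gripper":-1}]';  cat >> h.py <<'E'
def lev():
    s=telemetry.state();a=np.radians(s['ee_rot'][2]);th=a-np.pi/2
    p=np.array([583,158])+75*np.array([np.cos(th),np.sin(th)])+23*np.array([-np.sin(th),np.cos(th)])
    F=s['force'];print('tangential F %.1f radial %.1f'%(F[0]*np.cos(a)+F[1]*np.sin(a),F[0]*np.sin(a)-F[1]*np.cos(a)))
    go(*p,84,np.degrees(a))
E
python3 -c "
from h import *
lev()"
```

```text
time_s: 12.27
ee_pos: [660.8, 147.1, 84.3]
ee_rot: [179.9, -0.0, 64.4]
force: [0.3, -0.3, 0.3]
gripper_width: 0.5
tangential F -0.1 radial 0.4
t 12.27 pos [660.8 147.1  84.3] rot [ 1.7995e+02 -3.0000e-02  6.4410e+01] F [ 0.3 -0.3  0.3] T [-0.05 -0.07 -0.01] w 0.5 q [12. 34. 87. -0. 59. 37.]
need yaw units 0.0 then cm x -0.08 y 0.02 z 0.03
```

```bash
python3 -m inch '[{"x":-0.3,"y":0.05,"z":0,"yaw":0.3,"gripper":-1},{"x":-0.3,"y":0.05,"z":0,"yaw":0.3,"gripper":-1},{"x":-0.3,"y":0.05,"z":0,"yaw":0.3,"gripper":-1},{"x":-0.2,"y":0.05,"z":0,"yaw":0.3,"gripper":-1},{"x":0,"y":0,"z":0,"yaw":0,"gripper":-1}]'
python3 - <<'E'
from h import *
lev()
f=grab('top');g=grab('side')
a=cv2.resize(f['pixels'][95:195,120:220],(500,500),interpolation=cv2.INTER_CUBIC)
b=cv2.resize(g['pixels'][70:145,320:395],(300,300),interpolation=cv2.INTER_CUBIC)
c=np.zeros((500,300,3),np.uint8);c[:300]=b
cv2.imwrite('pics/push.png',np.hstack([a,c])[:,:,::-1])
E
```

```text
time_s: 12.68
ee_pos: [657.0, 136.2, 84.1]
ee_rot: [180.0, 0.0, 58.3]
force: [1.3, -0.2, 0.1]
gripper_width: 0.4
tangential F 0.5 radial 1.2
t 12.68 pos [657.  136.2  84.1] rot [1.7999e+02 1.0000e-02 5.8330e+01] F [ 1.3 -0.2  0.1] T [ 0.01 -0.25  0.02] w 0.4 q [11. 33. 88. -0. 59. 42.]
need yaw units 0.0 then cm x 0.27 y 0.05 z 0.01
```

View pics/push.png

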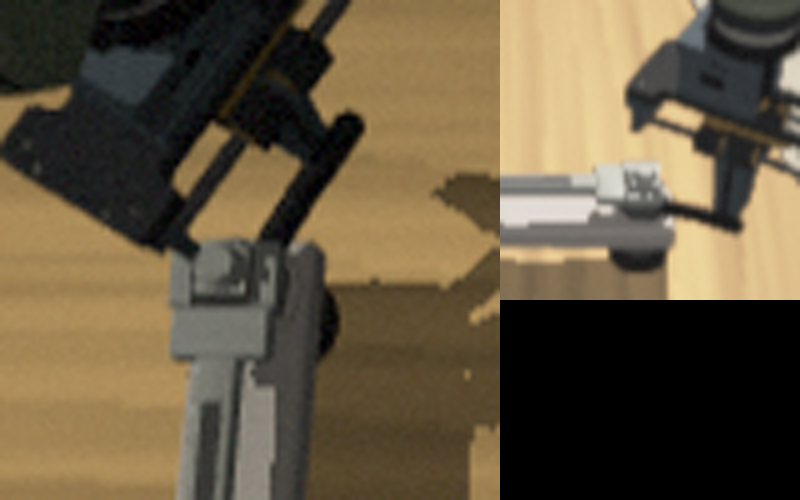

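The lever has turned about 32° clockwise: tip at crop (350,122), base at (275,240), the finger against it near the tip. The spanner is still in place. I'll go on in small steps.

```bash
for i in 1; do python3 -m inch '[{"x":-0.15,"y":0.05,"z":0,"yaw":0.23,"gripper":-1},{"x":-0.15,"y":0.05,"z":0,"yaw":0.23,"gripper":-1},{"x":-0.15,"y":0.05,"z":0,"yaw":0.23,"gripper":-1},{"x":-0.15,"y":0.05,"z":0,"yaw":0.23,"gripper":-1}]'; done; python3 -c "
from h import *
lev()"
```

```text
time_s: 13.12
ee_pos: [655.1, 130.6, 83.8]
ee_rot: [-180.0, 0.0, 53.7]
force: [0.3, 0.8, -0.2]
gripper_width: 0.6
tangential F 0.9 radial -0.2
t 13.12 pos [655.1 130.6  83.8] rot [-1.7996e+02  2.0000e-02  5.3700e+01] F [ 0.3  0.8 -0.2] T [ 0.27 -0.08 -0.07] w 0.6 q [10. 33. 88.  0. 59. 47.]
need yaw units 0.0 then cm x 0.24 y 0.07 z -0.02
```

```bash
python3 -m inch '[{"x":-0.15,"y":0.05,"z":0,"yaw":0.23,"gripper":-1},{"x":-0.15,"y":0.05,"z":0,"yaw":0.23,"gripper":-1},{"x":-0.15,"y":0.05,"z":0,"yaw":0.23,"gripper":-1}]'; python3 -c "
from h import *
lev()"
```

```text
time_s: 13.37
ee_pos: [653.9, 126.7, 83.8]
ee_rot: [-180.0, -0.1, 50.2]
force: [0.7, 4.4, -0.6]
gripper_width: 0.8
tangential F 3.8 radial -2.2
t 13.37 pos [653.9 126.7  83.8] rot [-1.7995e+02 -6.0000e-02  5.0230e+01] F [ 0.7  4.4 -0.6] T [ 0.79 -0.15 -0.06] w 0.8 q [10. 33. 88.  0. 59. 50.]
need yaw units 0.0 then cm x 0.17 y 0.05 z -0.02
```

```bash
python3 -m inch '[{"x":-0.12,"y":0.04,"z":0,"yaw":0.18,"gripper":-1},{"x":-0.12,"y":0.04,"z":0,"yaw":0.18,"gripper":-1}]'; python3 -c "
from h import *
lev()"
```

```text
time_s: 13.53
ee_pos: [652.9, 124.2, 83.8]
ee_rot: [-180.0, -0.0, 48.5]
force: [0.9, 4.8, -0.4]
gripper_width: 0.5
tangential F 4.2 radial -2.5
t 13.53 pos [652.9 124.2  83.8] rot [-1.7997e+02 -3.0000e-02  4.8470e+01] F [ 0.9  4.8 -0.4] T [ 0.82 -0.12 -0.07] w 0.5 q [10. 33. 89.  0. 59. 51.]
need yaw units 0.0 then cm x 0.19 y 0.03 z -0.02
```

```bash
python3 -m inch '[{"x":-0.12,"y":0.04,"z":0,"yaw":0.18,"gripper":-1},{"x":-0.12,"y":0.04,"z":0,"yaw":0.18,"gripper":-1}]'; python3 -c "
from h import *
lev()"
```

```text
time_s: 13.7
ee_pos: [652.0, 121.6, 83.9]
ee_rot: [-180.0, -0.0, 46.7]
force: [0.4, 5.0, -0.5]
gripper_width: 0.5
tangential F 3.9 radial -3.2
t 13.7 pos [652.  121.6  83.9] rot [-1.800e+02 -2.000e-02  4.668e+01] F [ 0.4  5.  -0.5] T [ 0.82 -0.13 -0.15] w 0.5 q [10. 33. 89.  0. 58. 53.]
need yaw units 0.0 then cm x 0.22 y -0.02 z -0.01
```

The force matches drag on the screw (~2.8 N equivalent), so the nut is up and the spanner is about to bear. I'll back off slightly, move outward and twist 5°, so that contact is at the inner corner at about 75 mm radius and torque and force agree.

```bash
python3 -m inch '[{"x":0.3,"y":0,"z":0,"yaw":0,"gripper":-1},{"x":0.1,"y":1.0,"z":0,"yaw":-1,"gripper":-1},{"x":0,"y":0,"z":0,"yaw":0,"gripper":-1},{"x":-0.2,"y":0.1,"z":0,"yaw":0,"gripper":-1},{"x":-0.1,"y":0,"z":0,"yaw":0,"gripper":-1},{"x":0,"y":0,"z":0,"yaw":0,"gripper":-1}]'
cat >> h.py <<'E'
def tq():
    s=telemetry.state();a=np.radians(s['ee_rot'][2]);r=(s['ee_pos'][:2]-[583,158])/1e3;F=s['force'];T=s['torque']
    t=r[0]*F[1]-r[1]*F[0]+T[2]
    u=np.array([np.cos(a),np.sin(a)]);v=np.array([np.sin(a),-np.cos(a)])
    c=1e3*r-16*u-13.5*v; 
    print('t %.2f yaw %.2f torque %.2f -> N@75 %.1f | F %s |F|h %.1f T %s corner r %.1f ang %.1f'%(s['time_s'],s['ee_rot'][2],t,t/.075,F.round(1),np.hypot(*F[:2]),T.round(2),np.hypot(*c),np.degrees(np.arctan2(c[1],c[0]))), s['ee_pos'].round(1))
E
python3 -c "
from h import *
tq()"
```

```text
time_s: 14.2
ee_pos: [660.7, 114.0, 83.9]
ee_rot: [180.0, 0.0, 51.7]
force: [0.5, -0.6, -0.3]
gripper_width: 0.6
t 14.20 yaw 51.70 torque -0.09 -> N@75 -1.2 | F [ 0.5 -0.6 -0.3] |F|h 0.8 T [-0.02 -0.08 -0.06] corner r 74.8 ang -40.1 [660.7 114.   83.9]
```

```bash
python3 -m inch '[{"x":-0.14,"y":0.02,"z":0,"yaw":0.18,"gripper":-1},{"x":-0.14,"y":0.02,"z":0,"yaw":0.18,"gripper":-1}]'; python3 -c "
from h import *
tq()"
```

```text
time_s: 14.37
ee_pos: [660.1, 112.7, 84.2]
ee_rot: [180.0, -0.1, 49.8]
force: [2.9, 2.3, -1.0]
gripper_width: 0.2
t 14.37 yaw 49.84 torque 0.27 -> N@75 3.7 | F [ 2.9  2.3 -1. ] |F|h 3.7 T [ 0.44 -0.44 -0.03] corner r 74.6 ang -40.9 [660.1 112.7  84.2]
```

```bash
python3 -m inch '[{"x":-0.14,"y":0.02,"z":0,"yaw":0.18,"gripper":-1},{"x":-0.14,"y":0.02,"z":0,"yaw":0.18,"gripper":-1}]'; python3 -c "
from h import *
tq()"
```

```text
time_s: 14.53
ee_pos: [658.8, 110.4, 84.2]
ee_rot: [180.0, -0.1, 48.1]
force: [3.1, 2.8, -1.9]
gripper_width: 0.6
t 14.53 yaw 48.06 torque 0.33 -> N@75 4.4 | F [ 3.1  2.8 -1.9] |F|h 4.2 T [ 0.63 -0.62 -0.03] corner r 74.7 ang -42.5 [658.8 110.4  84.2]
```

```bash
python3 -m inch '[{"x":-0.12,"y":0.02,"z":0,"yaw":0.16,"gripper":-1}]'; python3 -c "
from h import *
tq()"
```

```text
time_s: 14.62
ee_pos: [658.0, 109.2, 84.1]
ee_rot: [180.0, -0.1, 47.3]
force: [2.7, 3.9, -1.2]
gripper_width: 0.7
t 14.62 yaw 47.27 torque 0.41 -> N@75 5.5 | F [ 2.7  3.9 -1.2] |F|h 4.7 T [ 0.6  -0.68 -0.01] corner r 74.7 ang -43.5 [658.  109.2  84.1]
```

```bash
python3 -m inch '[{"x":-0.12,"y":0.02,"z":0,"yaw":0.16,"gripper":-1}]'; python3 -c "
from h import *
tq()"
```

```text
time_s: 14.7
ee_pos: [657.4, 108.2, 84.1]
ee_rot: [180.0, -0.1, 46.5]
force: [4.8, 5.7, -1.6]
gripper_width: 0.2
t 14.70 yaw 46.47 torque 0.57 -> N@75 7.6 | F [ 4.8  5.7 -1.6] |F|h 7.5 T [ 0.92 -0.84 -0.1 ] corner r 74.7 ang -44.2 [657.4 108.2  84.1]
```

```bash
python3 -m inch '[{"x":-0.12,"y":0.02,"z":0,"yaw":0.16,"gripper":-1}]'; python3 -c "
from h import *
tq()"
```

```text
time_s: 14.78
ee_pos: [657.0, 107.5, 84.2]
ee_rot: [180.0, -0.2, 45.7]
force: [5.1, 5.8, -2.4]
gripper_width: 0.4
t 14.78 yaw 45.65 torque 0.62 -> N@75 8.3 | F [ 5.1  5.8 -2.4] |F|h 7.7 T [ 1.08 -0.93 -0.06] corner r 74.7 ang -44.6 [657.  107.5  84.2]
```

```bash
python3 -m inch '[{"x":-0.12,"y":0.02,"z":0,"yaw":0.16,"gripper":-1}]'; python3 -c "
from h import *
tq()"
```

```text
time_s: 14.87
ee_pos: [656.8, 106.9, 84.3]
ee_rot: [179.9, -0.3, 44.8]
force: [6.1, 7.3, -3.7]
gripper_width: 0.7
t 14.87 yaw 44.84 torque 0.75 -> N@75 10.0 | F [ 6.1  7.3 -3.7] |F|h 9.6 T [ 1.25 -1.13 -0.11] corner r 74.7 ang -44.9 [656.8 106.9  84.3]
```

```bash
python3 -m inch '[{"x":-0.08,"y":0.01,"z":0,"yaw":0.1,"gripper":-1}]'; python3 -c "
from h import *
tq()"
```

```text
time_s: 14.95
ee_pos: [656.6, 106.5, 84.3]
ee_rot: [179.9, -0.3, 44.3]
force: [6.2, 7.2, -2.5]
gripper_width: 0.6
t 14.95 yaw 44.34 torque 0.72 -> N@75 9.6 | F [ 6.2  7.2 -2.5] |F|h 9.5 T [ 1.36 -1.26 -0.13] corner r 74.7 ang -45.2 [656.6 106.5  84.3]
```

```bash
python3 -m inch '[{"x":-0.12,"y":0.02,"z":0,"yaw":0.0,"gripper":-1},{"x":-0.1,"y":0.02,"z":0,"yaw":0.0,"gripper":-1}]'; python3 -c "
from h import *
tq()"
```

```text
time_s: 15.12
ee_pos: [655.8, 105.7, 84.3]
ee_rot: [180.0, -0.4, 44.3]
force: [7.7, 10.7, -2.7]
gripper_width: 0.4
t 15.12 yaw 44.34 torque 1.02 -> N@75 13.5 | F [ 7.7 10.7 -2.7] |F|h 13.2 T [ 1.91 -1.42 -0.17] corner r 74.8 ang -46.0 [655.8 105.7  84.3]
```

```bash
python3 -m inch '[{"x":-0.1,"y":0.0,"z":0,"yaw":0.0,"gripper":-1}]'; python3 -c "
from h import *
tq()"
```

```text
time_s: 15.2
ee_pos: [655.5, 105.4, 84.4]
ee_rot: [180.0, -0.5, 44.3]
force: [8.7, 11.3, -3.1]
gripper_width: 0.3
t 15.20 yaw 44.33 torque 1.12 -> N@75 14.9 | F [ 8.7 11.3 -3.1] |F|h 14.3 T [ 2.05 -1.55 -0.17] corner r 74.8 ang -46.4 [655.5 105.4  84.4]
```

```bash
python3 -m inch '[{"x":-0.09,"y":0.0,"z":0,"yaw":0.0,"gripper":-1}]'>/dev/null; python3 -c "
from h import *
tq()"; python3 -m inch '[{"x":0,"y":0.0,"z":0,"yaw":0.0,"gripper":-1}]'>/dev/null; python3 -c "
from h import *
tq()"
```

```text
t 15.28 yaw 44.32 torque 1.13 -> N@75 15.1 | F [ 8.3 11.8 -5.4] |F|h 14.4 T [ 2.18 -1.65 -0.16] corner r 74.8 ang -46.7 [655.2 105.1  84.5]
t 15.37 yaw 44.33 torque 1.15 -> N@75 15.4 | F [ 9.5 11.  -5.3] |F|h 14.6 T [ 1.98 -1.61 -0.15] corner r 74.8 ang -46.7 [655.2 105.1  84.4]
```

```bash
python3 -m inch '[{"x":-0.09,"y":0.0,"z":0,"yaw":0.0,"gripper":-1},{"x":0,"y":0.0,"z":0,"yaw":0.0,"gripper":-1}]'>/dev/null; python3 -c "
from h import *
tq()"; python3 -m inch '[{"x":0,"y":0.0,"z":0,"yaw":0.0,"gripper":-1}]'>/dev/null; python3 -c "
from h import *
tq()"
```

```text
t 15.53 yaw 44.33 torque 1.22 -> N@75 16.2 | F [ 9.3 12.1 -5.3] |F|h 15.3 T [ 2.17 -1.72 -0.15] corner r 74.7 ang -47.0 [654.8 104.8  84.5]
t 15.62 yaw 44.33 torque 1.18 -> N@75 15.8 | F [ 9.  12.  -5.1] |F|h 15.0 T [ 2.19 -1.74 -0.16] corner r 74.7 ang -47.0 [654.8 104.8  84.4]
```

```bash
python3 -m inch '[{"x":-0.06,"y":0.0,"z":0,"yaw":0.0,"gripper":-1},{"x":0,"y":0.0,"z":0,"yaw":0.0,"gripper":-1}]'>/dev/null; python3 -c "
from h import *
tq()"; for i in 1 2 3 4; do python3 -m inch '[{"x":0,"y":0.0,"z":0,"yaw":0.0,"gripper":-1},{"x":0,"y":0.0,"z":0,"yaw":0.0,"gripper":-1},{"x":0,"y":0.0,"z":0,"yaw":0.0,"gripper":-1}]'>/dev/null; python3 -c "
from h import *
tq()"; done
```

```text
t 15.78 yaw 44.33 torque 1.24 -> N@75 16.5 | F [ 9.7 12.9 -4.8] |F|h 16.1 T [ 2.28 -1.8  -0.2 ] corner r 74.7 ang -47.2 [654.6 104.7  84.5]
t 16.03 yaw 44.33 torque 1.22 -> N@75 16.2 | F [ 8.9 13.  -6.3] |F|h 15.7 T [ 2.25 -1.86 -0.19] corner r 74.8 ang -47.2 [654.7 104.6  84.5]
t 16.28 yaw 44.33 torque 1.28 -> N@75 17.0 | F [ 9.2 13.1 -5.5] |F|h 15.9 T [ 2.35 -1.79 -0.15] corner r 74.8 ang -47.2 [654.7 104.6  84.5]
t 16.53 yaw 44.33 torque 1.23 -> N@75 16.4 | F [ 9.6 12.1 -4.8] |F|h 15.5 T [ 2.29 -1.8  -0.15] corner r 74.8 ang -47.2 [654.6 104.6  84.5]
t 16.78 yaw 44.33 torque 1.32 -> N@75 17.6 | F [10.4 13.2 -5.2] |F|h 16.8 T [ 2.31 -1.81 -0.18] corner r 74.7 ang -47.2 [654.6 104.7  84.5]
```

```bash
python3 -m inch '[{"x":-0.01,"y":0.0,"z":0,"yaw":0.0,"gripper":-1},{"x":0,"y":0.0,"z":0,"yaw":0.0,"gripper":-1},{"x":0,"y":0.0,"z":0,"yaw":0.0,"gripper":-1},{"x":0,"y":0.0,"z":0,"yaw":0.0,"gripper":-1},{"x":0,"y":0.0,"z":0,"yaw":0.0,"gripper":-1},{"x":0,"y":0.0,"z":0,"yaw":0.0,"gripper":-1}]'>/dev/null; python3 -c "
from h import *
tq()"; python3 -m inch '[{"x":0.4,"y":0.0,"z":0,"yaw":0.0,"gripper":-1},{"x":1.5,"y":0.0,"z":0,"yaw":0.0,"gripper":-1},{"x":2.5,"y":0.0,"z":0,"yaw":0.0,"gripper":-1},{"x":0,"y":0.0,"z":-2,"yaw":-1,"gripper":-1},{"x":0,"y":0.0,"z":-3.5,"yaw":-1,"gripper":-1},{"x":0,"y":0.0,"z":-3.5,"yaw":-1,"gripper":-1},{"x":0,"y":0.0,"z":-2,"yaw":-1,"gripper":-1}]';python3 - <<'E'
from h import *
f=grab('top');g=grab('side')
import pickle;pickle.dump((f,g),open('tight.pkl','wb'))
a=cv2.resize(f['pixels'][105:245,120:220],(430,600),interpolation=cv2.INTER_CUBIC)
b=cv2.resize(g['pixels'][80:140,280:380],(370,222),interpolation=cv2.INTER_CUBIC)
c=np.zeros((600,370,3),np.uint8);c[:222]=b
cv2.imwrite('pics/tight.png',np.hstack([a,c])[:,:,::-1])
go(507,160,96,-10)
E
```

```text
t 17.28 yaw 44.33 torque 1.36 -> N@75 18.2 | F [ 9.8 13.6 -4.9] |F|h 16.8 T [ 2.29 -1.85 -0.13] corner r 74.8 ang -47.3 [654.6 104.6  84.5]
time_s: 17.87
ee_pos: [682.6, 130.8, 197.6]
ee_rot: [179.9, 0.0, 64.7]
force: [0.7, -0.1, 0.6]
gripper_width: 0.2
t 17.97 pos [683.6 131.  198.9] rot [ 1.7964e+02 -1.4000e-01  6.4490e+01] F [ 0.9 -0.4  0.7] T [-0.03 -0.04 -0.01] w 0.5 q [10. 30. 75. -0. 74. 35.]
need yaw units 14.898 then cm x -17.90 y 0.21 z 10.29
```

View pics/tight.png

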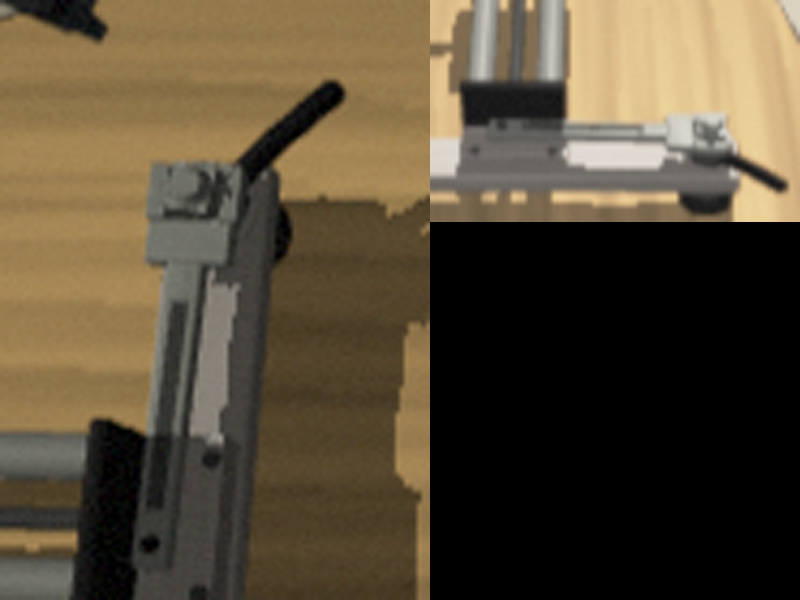

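Lever is now about 45° clockwise, tip at crop (335,90). The handle end (150,560) lies against the plate face and the spanner is turned about 2° more than when set. Next is removing it.

```bash
python3 -m inch '[{"x":0,"y":0,"z":0,"yaw":1,"gripper":0},{"x":0,"y":0,"z":0,"yaw":1,"gripper":0},{"x":0,"y":0,"z":0,"yaw":1,"gripper":0},{"x":0,"y":0,"z":0,"yaw":1,"gripper":0},{"x":0,"y":0,"z":0,"yaw":1,"gripper":0},{"x":0,"y":0,"z":0,"yaw":1,"gripper":0},{"x":0,"y":0,"z":0,"yaw":1,"gripper":0}]'>/dev/null;python3 -m inch '[{"x":0,"y":0,"z":0,"yaw":1,"gripper":0},{"x":0,"y":0,"z":0,"yaw":1,"gripper":0},{"x":0,"y":0,"z":0,"yaw":1,"gripper":0},{"x":0,"y":0,"z":0,"yaw":1,"gripper":0},{"x":0,"y":0,"z":0,"yaw":1,"gripper":0},{"x":0,"y":0,"z":0,"yaw":1,"gripper":0},{"x":0,"y":0,"z":0,"yaw":0.4,"gripper":0}]'; python3 -c "
from h import *
go(507.5,161.2,96.5,-2.6)"
```

```text
time_s: 19.13
ee_pos: [680.9, 130.5, 192.1]
ee_rot: [179.9, 0.3, -2.8]
force: [-1.2, -0.1, -0.1]
gripper_width: 45.8
t 19.13 pos [680.9 130.5 192.1] rot [179.86   0.27  -2.84] F [-1.2 -0.1 -0.1] T [ 0.04 -0.01 -0.02] w 45.8 q [ 10.  31.  76.  -0.  74. 103.]
need yaw units -0.047 then cm x -17.47 y -2.21 z 9.56
```

```bash
python3 -m inch '[{"x":-3.5,"y":-0.44,"z":0,"yaw":0,"gripper":0},{"x":-3.5,"y":-0.44,"z":0,"yaw":0,"gripper":0},{"x":-3.5,"y":-0.44,"z":0,"yaw":0,"gripper":0},{"x":-3.5,"y":-0.44,"z":0,"yaw":0,"gripper":0},{"x":-3.45,"y":-0.45,"z":0,"yaw":0,"gripper":0},{"x":0,"y":0,"z":1.5,"yaw":0,"gripper":0},{"x":0,"y":0,"z":2,"yaw":0,"gripper":0},{"x":0,"y":0,"z":0,"yaw":0,"gripper":0},{"x":0,"y":0,"z":0,"yaw":0,"gripper":0}]'; python3 -c "
from h import *
go(507.5,161.2,96.5,-2.6)"
```

```text
time_s: 19.88
ee_pos: [507.5, 160.5, 157.6]
ee_rot: [179.9, 0.3, -2.6]
force: [0.1, -0.1, -0.1]
gripper_width: 45.7
t 19.88 pos [507.5 160.5 157.6] rot [179.86   0.26  -2.58] F [ 0.1 -0.1 -0.1] T [ 0.01 -0.01 -0.06] w 45.7 q [ 16.  18. 102.  -0.  60. 109.]
need yaw units 0.004 then cm x -0.00 y -0.07 z 6.11
```

```bash
python3 -m inch '[{"x":0,"y":-0.07,"z":2,"yaw":0,"gripper":0},{"x":0,"y":0,"z":2,"yaw":0,"gripper":0},{"x":0,"y":0,"z":1.5,"yaw":0,"gripper":0},{"x":0,"y":0,"z":0.6,"yaw":0,"gripper":0},{"x":0,"y":0,"z":0,"yaw":0,"gripper":0},{"x":0,"y":0,"z":0,"yaw":0,"gripper":-1},{"x":0,"y":0,"z":0,"yaw":0,"gripper":-1},{"x":0,"y":0,"z":0,"yaw":0,"gripper":-1},{"x":0,"y":0,"z":0,"yaw":0,"gripper":-1},{"x":0,"y":0,"z":0,"yaw":0,"gripper":-1},{"x":0,"y":0,"z":0,"yaw":0,"gripper":-1}]' 30; python3 -c "
from h import *
go(507.5,161.2,96.5,-2.6)"
```

```text
time_s: 20.8
ee_pos: [509.6, 160.4, 98.9]
ee_rot: [179.8, -0.1, -2.5]
force: [-0.3, -6.2, 3.0]
gripper_width: 19.6
t 20.8 pos [509.6 160.4  98.9] rot [ 1.7983e+02 -1.0000e-01 -2.5000e+00] F [-0.3 -6.2  3. ] T [-1.2  -0.04 -0.2 ] w 19.6 q [ 16.  22. 106.  -0.  52. 109.]
need yaw units 0.021 then cm x -0.22 y -0.07 z 0.24
```

```bash
python3 -m inch '[{"x":0,"y":0.15,"z":0,"yaw":0,"gripper":-1},{"x":0,"y":0,"z":0,"yaw":0,"gripper":-1},{"x":0,"y":0,"z":0,"yaw":0,"gripper":-1}]'; python3 -c "
from h import *
go(507.5,161.2,96.5,-2.6)"
```

```text
time_s: 21.05
ee_pos: [509.7, 160.3, 98.8]
ee_rot: [180.0, -0.1, -2.5]
force: [1.3, -2.5, 5.9]
gripper_width: 19.6
t 21.05 pos [509.7 160.3  98.8] rot [ 1.7999e+02 -1.0000e-01 -2.5300e+00] F [ 1.3 -2.5  5.9] T [-0.59  0.05 -0.16] w 19.6 q [ 16.  22. 106.  -0.  52. 109.]
need yaw units 0.013 then cm x -0.22 y -0.08 z 0.23
```

```bash
python3 -m inch '[{"x":0,"y":0.1,"z":0,"yaw":0.1,"gripper":-1},{"x":0,"y":0,"z":-0.3,"yaw":0,"gripper":-1},{"x":0,"y":0,"z":-0.3,"yaw":0,"gripper":-1},{"x":0,"y":0,"z":-0.3,"yaw":0,"gripper":-1}]'; python3 -c "
from h import *
go(507.5,161.2,96.5,-2.6)"
```

```text
time_s: 21.38
ee_pos: [509.6, 160.2, 105.8]
ee_rot: [-179.9, -0.0, -3.0]
force: [6.1, 2.2, -11.4]
gripper_width: 19.6
t 21.38 pos [509.6 160.2 105.8] rot [-1.7995e+02 -4.0000e-02 -3.0200e+00] F [  6.1   2.2 -11.4] T [ 0.38 -0.69  0.03] w 19.6 q [ 16.  21. 106.   0.  53. 109.]
need yaw units -0.083 then cm x -0.21 y -0.09 z 0.93
```

```bash
python3 -m inch '[{"x":0,"y":-0.05,"z":-0.3,"yaw":0,"gripper":-1},{"x":0,"y":0,"z":-0.4,"yaw":0,"gripper":-1},{"x":0,"y":0,"z":-0.4,"yaw":0,"gripper":-1},{"x":0,"y":0,"z":-0.4,"yaw":0,"gripper":-1}]'; python3 -c "
from h import *
go(507.5,161.2,96.5,-2.6)"
```

```text
time_s: 21.72
ee_pos: [510.1, 160.4, 120.6]
ee_rot: [-180.0, -0.1, -3.0]
force: [7.7, 1.8, -10.3]
gripper_width: 19.4
t 21.72 pos [510.1 160.4 120.6] rot [-1.7998e+02 -8.0000e-02 -3.0100e+00] F [  7.7   1.8 -10.3] T [ 0.26 -0.91  0.  ] w 19.4 q [ 16.  21. 105.  -0.  55. 109.]
need yaw units -0.081 then cm x -0.26 y -0.07 z 2.41
```

```bash
python3 -m inch '[{"x":0,"y":0,"z":-0.4,"yaw":0,"gripper":-1},{"x":0,"y":0,"z":-0.3,"yaw":0,"gripper":-1},{"x":0,"y":0,"z":0,"yaw":0,"gripper":-1}]'
python3 - <<'E'
from h import *
go(507.5,161.2,96.5,-2.6)
f=grab('top');g=grab('side')
a=cv2.resize(f['pixels'][125:245,120:220],(400,480),interpolation=cv2.INTER_CUBIC)
b=cv2.resize(g['pixels'][75:135,280:380],(400,240),interpolation=cv2.INTER_CUBIC)
c=np.zeros((480,400,3),np.uint8);c[:240]=b
cv2.imwrite('pics/lift.png',np.hstack([a,c])[:,:,::-1])
E
```

```text
time_s: 21.97
ee_pos: [510.1, 160.5, 128.3]
ee_rot: [-180.0, -0.1, -3.0]
force: [6.2, 0.9, -9.3]
gripper_width: 19.2
t 21.97 pos [510.1 160.5 128.3] rot [-1.7996e+02 -1.0000e-01 -3.0200e+00] F [ 6.2  0.9 -9.3] T [ 0.21 -0.72 -0.01] w 19.2 q [ 16.  20. 104.   0.  56. 109.]
need yaw units -0.085 then cm x -0.26 y -0.05 z 3.18
```

View pics/lift.png

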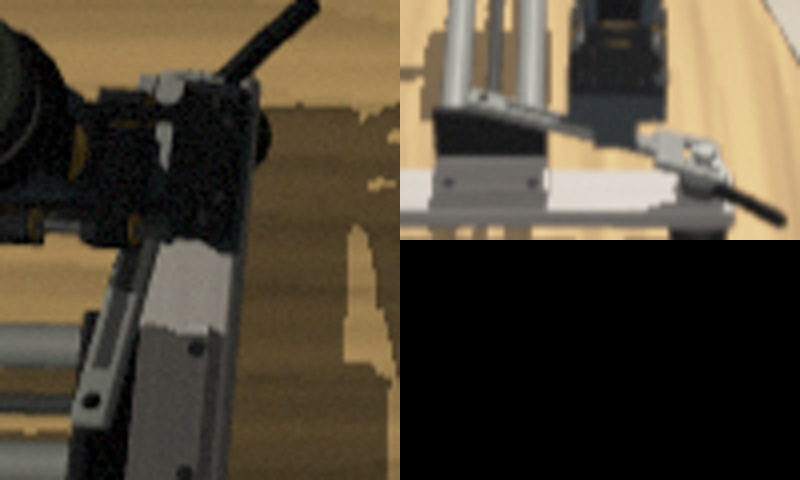

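The view shows the jaw still held on the screw while the handle has tipped up about 20° in the pads. I'll lower it back level, slightly CCW so that it clears the plate, grip harder, and draw it back along −x before lifting.

```bash
python3 -m inch '[{"x":0,"y":0.2,"z":0.3,"yaw":-0.3,"gripper":-1},{"x":0,"y":0,"z":0.5,"yaw":0,"gripper":-1},{"x":0,"y":0,"z":0.5,"yaw":0,"gripper":-1},{"x":0,"y":0,"z":0.5,"yaw":0,"gripper":-1},{"x":0,"y":0,"z":0.3,"yaw":0,"gripper":-1},{"x":0,"y":0,"z":0,"yaw":0,"gripper":-1}]' 30; python3 -c "
from h import *
go(507.5,160,98,-1.6)"
```

```text
time_s: 22.57
ee_pos: [507.1, 158.3, 106.8]
ee_rot: [180.0, 0.2, -1.6]
force: [-4.8, 4.0, 0.6]
gripper_width: 19.5
t 22.57 pos [507.1 158.3 106.8] rot [179.99   0.24  -1.56] F [-4.8  4.   0.6] T [ 0.63  0.62 -0.05] w 19.5 q [ 16.  21. 106.   0.  53. 108.]
need yaw units 0.009 then cm x 0.03 y -0.17 z 0.88
```

```bash
python3 -m inch '[{"x":-0.2,"y":-0.1,"z":0.3,"yaw":0,"gripper":-1},{"x":0,"y":0,"z":0.3,"yaw":0,"gripper":-1},{"x":0,"y":0,"z":0.2,"yaw":0,"gripper":-1},{"x":0,"y":0,"z":0,"yaw":0,"gripper":-1},{"x":0,"y":0,"z":0,"yaw":0,"gripper":-1}]' 45; python3 -c "
from h import *
go(507.5,160,98,-1.6)"
```

```text
time_s: 22.98
ee_pos: [506.9, 159.0, 100.1]
ee_rot: [180.0, 0.0, -1.5]
force: [-4.0, -0.3, 4.0]
gripper_width: 19.5
t 22.98 pos [506.9 159.  100.1] rot [179.98   0.    -1.54] F [-4.  -0.3  4. ] T [-0.16  0.19 -0.18] w 19.5 q [ 16.  22. 106.  -0.  52. 108.]
need yaw units 0.013 then cm x 0.06 y -0.11 z 0.21
```

Now draw back along −x, with the plate clear.

```bash
python3 -m inch '[{"x":-0.3,"y":0,"z":0,"yaw":0,"gripper":-1},{"x":-0.3,"y":0,"z":0,"yaw":0,"gripper":-1},{"x":-0.3,"y":0,"z":0,"yaw":0,"gripper":-1},{"x":0,"y":0,"z":0,"yaw":0,"gripper":-1}]' 45; python3 -c "
from h import *
go(480,160,98,-1.6)"
```

```text
time_s: 23.32
ee_pos: [499.1, 159.3, 100.2]
ee_rot: [-180.0, -0.2, -1.5]
force: [2.2, -1.8, 1.2]
gripper_width: 19.5
t 23.32 pos [499.1 159.3 100.2] rot [-179.99   -0.19   -1.5 ] F [ 2.2 -1.8  1.2] T [-0.23 -0.89 -0.09] w 19.5 q [ 16.  21. 107.  -0.  51. 108.]
need yaw units 0.02 then cm x -1.91 y -0.02 z 0.22
```

```bash
python3 -m inch '[{"x":-0.4,"y":0,"z":-0.05,"yaw":0,"gripper":-1},{"x":-0.4,"y":0,"z":-0.05,"yaw":0,"gripper":-1},{"x":-0.4,"y":0,"z":0,"yaw":0,"gripper":-1},{"x":-0.4,"y":0,"z":0,"yaw":0,"gripper":-1},{"x":-0.4,"y":0,"z":0,"yaw":0,"gripper":-1},{"x":-0.2,"y":0,"z":0,"yaw":0,"gripper":-1},{"x":0,"y":0,"z":0,"yaw":0,"gripper":-1}]' 45; python3 -c "
from h import *
go(480,160,98,-1.6)"
```

```text
time_s: 23.9
ee_pos: [473.7, 159.6, 100.0]
ee_rot: [179.9, 0.3, -1.5]
force: [0.1, -0.6, -3.6]
gripper_width: 19.6
t 23.9 pos [473.7 159.6 100. ] rot [179.93   0.25  -1.53] F [ 0.1 -0.6 -3.6] T [-0.01  0.02 -0.04] w 19.6 q [ 17.  19. 110.   0.  51. 109.]
need yaw units 0.015 then cm x 0.63 y -0.06 z 0.20
```

Spanner is free: only its weight shows on the force sensor. Lift and carry it back to the empty table where it started.

```bash
python3 -m inch '[{"x":0,"y":0,"z":-1,"yaw":0,"gripper":-1},{"x":0,"y":0,"z":-2.5,"yaw":0,"gripper":-1},{"x":0,"y":0,"z":-3,"yaw":0,"gripper":-1},{"x":0,"y":0,"z":-3,"yaw":0,"gripper":-1},{"x":0,"y":0,"z":-1.5,"yaw":0,"gripper":-1},{"x":0,"y":0,"z":0,"yaw":0,"gripper":-1}]' ; python3 -m inch '[{"x":0.6,"y":2,"z":0,"yaw":0,"gripper":-1},{"x":0.6,"y":4,"z":0,"yaw":0,"gripper":-1},{"x":0.6,"y":4,"z":0,"yaw":0,"gripper":-1},{"x":0.6,"y":4,"z":0,"yaw":0,"gripper":-1},{"x":0.6,"y":4,"z":0,"yaw":0,"gripper":-1},{"x":0.6,"y":4,"z":0,"yaw":0,"gripper":-1},{"x":0.6,"y":4,"z":0,"yaw":0,"gripper":-1},{"x":0.6,"y":4,"z":0,"yaw":0,"gripper":-1},{"x":0.6,"y":4,"z":0,"yaw":0,"gripper":-1},{"x":0.6,"y":4,"z":0,"yaw":0,"gripper":-1},{"x":0.3,"y":4,"z":0,"yaw":0,"gripper":-1},{"x":0,"y":3,"z":0,"yaw":0,"gripper":-1}]'; python3 -c "
from h import *
go(541,-294,24,-1.5)"
```

```text
time_s: 24.4
ee_pos: [478.1, 160.6, 215.3]
ee_rot: [-179.8, -0.5, -1.5]
force: [0.7, 0.0, -2.8]
gripper_width: 19.2
time_s: 25.4
ee_pos: [526.3, -294.6, 209.1]
ee_rot: [-180.0, 0.1, -1.6]
force: [-0.6, 0.3, -4.6]
gripper_width: 19.3
t 25.4 pos [ 526.3 -294.6  209.1] rot [-1.7998e+02  1.3000e-01 -1.6100e+00] F [-0.6  0.3 -4.6] T [ 0.04 -0.05 -0.05] w 19.3 q [-30.  22.  88.  -0.  70.  61.]
need yaw units -0.023 then cm x 1.47 y -0.10 z 18.51
```

```bash
python3 -m inch '[{"x":0,"y":0,"z":3.5,"yaw":0,"gripper":-1},{"x":0,"y":0,"z":3.5,"yaw":0,"gripper":-1},{"x":0,"y":0,"z":3.5,"yaw":0,"gripper":-1},{"x":0,"y":0,"z":3.5,"yaw":0,"gripper":-1},{"x":0,"y":0,"z":2,"yaw":0,"gripper":-1},{"x":0,"y":0,"z":1,"yaw":0,"gripper":-1},{"x":0,"y":0,"z":0,"yaw":0,"gripper":-1},{"x":0,"y":0,"z":0,"yaw":0,"gripper":-1}]' ; python3 -m inch '[{"x":0,"y":0,"z":0.3,"yaw":0,"gripper":-1},{"x":0,"y":0,"z":0.3,"yaw":0,"gripper":-1},{"x":0,"y":0,"z":0,"yaw":0,"gripper":-1},{"x":0,"y":0,"z":0,"yaw":0,"gripper":-1}]'; python3 -c "
from h import *
go(541,-294,24,-1.5)"
```

```text
time_s: 26.07
ee_pos: [527.1, -291.7, 40.8]
ee_rot: [-180.0, 0.0, -1.5]
force: [0.4, -0.4, -3.8]
gripper_width: 19.3
time_s: 26.4
ee_pos: [527.2, -291.8, 35.7]
ee_rot: [180.0, -0.1, -1.5]
force: [0.7, 0.3, -2.7]
gripper_width: 19.2
t 26.4 pos [ 527.2 -291.8   35.7] rot [ 1.7996e+02 -7.0000e-02 -1.5300e+00] F [ 0.7  0.3 -2.7] T [0.04 0.02 0.01] w 19.2 q [-30.  31. 100.  -0.  48.  61.]
need yaw units -0.006 then cm x 1.39 y 0.19 z 1.17
```

```bash
python3 -m inch '[{"x":0,"y":0,"z":0.3,"yaw":0,"gripper":-1},{"x":0,"y":0,"z":0.3,"yaw":0,"gripper":-1},{"x":0,"y":0,"z":0.2,"yaw":0,"gripper":-1},{"x":0,"y":0,"z":0,"yaw":0,"gripper":-1},{"x":0,"y":0,"z":0,"yaw":0,"gripper":-1}]'; python3 -c "
from h import *
go(541,-294,24,-1.5)"
```

```text
time_s: 26.82
ee_pos: [527.1, -291.8, 27.6]
ee_rot: [180.0, -0.0, -1.5]
force: [-1.2, 0.5, 2.0]
gripper_width: 19.5
t 26.82 pos [ 527.1 -291.8   27.6] rot [ 1.7997e+02 -4.0000e-02 -1.5300e+00] F [-1.2  0.5  2. ] T [ 0.07 -0.1   0.  ] w 19.5 q [-30.  32. 101.  -0.  47.  61.]
need yaw units -0.007 then cm x 1.40 y 0.18 z 0.36
```

Touching the table: open and go up, then check.

```bash
python3 -m inch '[{"x":0,"y":0,"z":0,"yaw":0,"gripper":0.3},{"x":0,"y":0,"z":0,"yaw":0,"gripper":0.3},{"x":0,"y":0,"z":0,"yaw":0,"gripper":0.3},{"x":0,"y":0,"z":0,"yaw":0,"gripper":0.3},{"x":0,"y":0,"z":0,"yaw":0,"gripper":0.3},{"x":0,"y":0,"z":0,"yaw":0,"gripper":0.3},{"x":0,"y":0,"z":0,"yaw":0,"gripper":0.3},{"x":0,"y":0,"z":-1,"yaw":0,"gripper":0.3},{"x":0,"y":0,"z":-3,"yaw":0,"gripper":0.3},{"x":0,"y":0,"z":-3.5,"yaw":0,"gripper":0.3},{"x":0,"y":0,"z":-3.5,"yaw":0,"gripper":0.3},{"x":0,"y":0,"z":-3.5,"yaw":0,"gripper":0.3}]';python3 -m inch '[{"x":-3,"y":2.5,"z":0,"yaw":0,"gripper":0.3},{"x":-3,"y":2.5,"z":0,"yaw":0,"gripper":0.3},{"x":-3,"y":2.5,"z":0,"yaw":0,"gripper":0.3},{"x":-3,"y":2.5,"z":0,"yaw":0,"gripper":0.3},{"x":-3,"y":2.5,"z":0,"yaw":0,"gripper":0.3},{"x":-3,"y":2.5,"z":0,"yaw":0,"gripper":0.3},{"x":0,"y":0,"z":0,"yaw":0,"gripper":0.3}]'
python3 - <<'E'
from h import *
import pickle
f=grab('top');g=grab('side');f0=pickle.load(open('top0.pkl','rb'));ft=pickle.load(open('tight.pkl','rb'))[0]
go(541,-294,24,-1.5)
a=f['pixels'][90:290,120:410]
a=cv2.resize(a,(500,345),interpolation=cv2.INTER_CUBIC)
z=lambda F:cv2.resize(F['pixels'][130:165,150:190],(280,245),interpolation=cv2.INTER_CUBIC)
s=cv2.resize(g['pixels'][80:280,280:400],(300,500),interpolation=cv2.INTER_CUBIC)
c=np.zeros((600,800,3),np.uint8);c[:345,:500]=a;c[:500,500:]=s;c[350:595,:280]=z(f);c[350:595,220:500]=z(f0);c[350:595,:220]=z(f)[:,:220]
cv2.imwrite('pics/final.png',c[:,:,::-1])
# lenses moved?
for n,sl in(('zoom',np.s_[200:250,265:320]),('short',np.s_[85:130,265:305])):
    print(n,np.abs(f['pixels'][sl].astype(int)-f0['pixels'][sl]).mean())
E
```

```text
time_s: 27.82
ee_pos: [526.7, -291.5, 174.3]
ee_rot: [180.0, -0.0, -1.5]
force: [-0.4, -0.7, 0.1]
gripper_width: 59.2
time_s: 28.4
ee_pos: [338.1, -440.3, 172.9]
ee_rot: [179.8, 0.1, -1.9]
force: [0.4, 0.1, -0.1]
gripper_width: 59.4
t 28.5 pos [ 341.9 -437.6  172.7] rot [ 1.7997e+02 -5.0000e-02 -1.7200e+00] F [ 0.3 -0.1 -0.1] T [ 0.07  0.02 -0.05] w 59.3 q [-53.  19.  98.   0.  63.  39.]
need yaw units -0.044 then cm x 19.47 y -14.95 z 14.87
zoom 8.031757575757576
short 6.981111111111111
```

View pics/final.png

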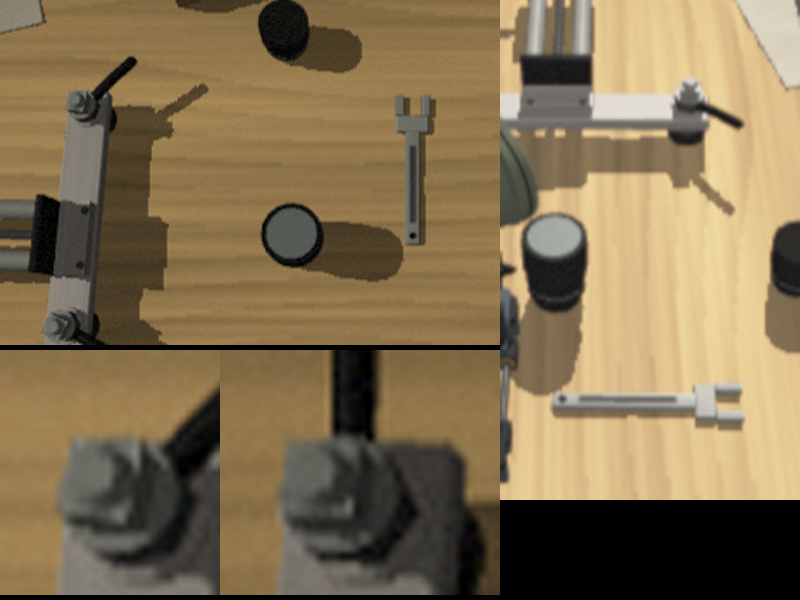

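Spanner lies flat on the table with its jaw at (412,105). The screw is only slightly turned and the lever stands at about 45°. One numeric check on the lenses and then hand in.

Run:
```python
from h import *
import pickle
f=grab('top');f0=pickle.load(open('top0.pkl','rb'));ft=pickle.load(open('tight.pkl','rb'))[0]
G=lambda F,s:cv2.cvtColor(F['pixels'],cv2.COLOR_RGB2GRAY)[s].astype(np.float32)
for n,s in(('zoom',np.s_[205:248,268:312]),('short',np.s_[88:128,268:304]),('table',np.s_[30:80,150:200])):
    print(n,[np.round(cv2.phaseCorrelate(G(f0,s),G(F,s))[0],2) for F in(ft,f)],np.abs(G(f0,s)-G(f,s)).mean())
print(env.job_done())
```

```text
zoom [array([0.47, 0.45]), array([0.46, 0.42])] 8.370507
short [array([ 0.11, -0.02]), array([ 0.04, -0.09])] 6.911111
table [array([-16.95,  20.37]), array([-0.25,  0.22])] 11.1496
the job is handed in; nothing more can be done
None
```

The far foot's jam nut is tightened, and the spanner is off the screw and lying flat on the table. I handed the job in at about 28.5 s; no verdict was reported.

- **Spanner:** I used the leftmost one. I set it on the far screw's flats with the handle on the ledge and let go. It ended up bearing on the end plate.
- **Tightening:** I pushed the lever about 45° clockwise. I held it for about 1.7 s at 15.5–17 N measured sideways force, which is 16–18 N at the lever's end by my torque estimate. One last reading in that hold touched 18.2 N; nothing I read came near 25 N.
- **Taking it off:** My first try at lifting failed. The jaw stuck on the screw and the handle tipped up about 20° in the grip. I lowered it level, slid it back off the flats and lifted it freely.

**Last checks:**
- **Lever and screw:** The lever stands where it was left. The screw looks turned only slightly, roughly 10° or less by eye. I could not measure its exact angle, and I don't know if the stuck lift turned it at all.
- **Lenses:** Shift between the first and last pictures was about 0.1 px for the short lens and 0.5 px for the zoom lens. The zoom lens figure is below about 1 mm, and the overall brightness changed between pictures. Nothing came near the lenses, so I take them as unmoved.

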